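# Feel for the hidden air valve, then start the sole press

## Task

Start the sole press with its air on: the air valve's lever stands out of sight under the grey shelf, somewhere along the rail, so feel for it with the fingers and, if it leans back (off), draw it forward to the shelf's open side (on); if it is already forward, leave it on. Then press the green start button on the press fully down and let it go. Do not shove the lever hard, and do not disturb the loose tools, shoes and jars on the bench.

Things in the scene. Friction and masses are not known exactly. Their poses are not given: they have to be found in the camera images.
- lever_zone (a point): Pivot line of the air-valve lever at mid-length of the air rail under the grey shelf, 75 mm above the bench. Axes: x level from the shelf's open front to its closed back, y along the rail (left as seen from the robot), z up. The valve is clamped on the rail anywhere from y = -90 to +90 mm of here (not measured). Its block is 46 (x) by 50 mm (y), its top 3 mm below this point.
- knob_on (a point): Where the lever's black knob (ball, 30 mm across) has its centre with the air ON, were the valve at mid-rail: 25 mm in front of lever_zone, 57 mm above it; same axes. The lever is a steel rod 11 mm thick, knob centre 62 mm from the pivot, leaning 24 degrees forward, to the robot. It swings only in x-z; sideways (y) it is rigid. Whether it is on or off is not measured.
- knob_off (a point): The same for air OFF: 25 mm behind lever_zone, 57 mm above it, leaning 24 degrees back. An over-centre spring holds the lever in either rest position: about 5.5 N at the knob moves it off its rest, less and less towards upright; past upright it snaps over by itself to a hard stop. OFF is drawn somewhat more often.
- shelf_edge (a point): Middle of the front edge of the underside of the shelf's top, 340 mm above the bench, 85 mm in front of lever_zone; same axes. The shelf is a steel box open only at the front: 500 mm wide (y), end panels' inner faces at y = -240 and +240 mm, back panel's inner face 182 mm behind this edge, 360 mm high, with stock on top to 480 mm. The rail on the bench below is 40 mm wide, 30 mm high.
- start_top (a point): Middle of the top of the green start button, 40 mm across, on the flat grey console (60 mm high, 85 mm deep, 200 mm wide) at the front of the sole press; 84 mm above the bench, z up, x away from the robot. A red stop button, 92 mm high, stands 100 mm to its right (-y). Behind this point: shoe on the bed from 55 mm (175 mm high), ram bar and overhead arm from 85 mm (up to 550 mm high).
- start (a joint): Travel of the green start button in m: 0 up, 0.008 fully down; a spring of about 2 N at the top to 6 N fully down pushes it up again when let go.
- shoe_mid (a point): Tan leather shoe, 250 mm long (x, toe at +x), 95 mm wide, 105 mm high, standing loose on the bench; point 50 mm above the bench in its middle. To be left alone.
- last_mid (a point): Moss-green moulded shoe last, 230 mm long (x, toe at +x), 88 mm wide, 112 mm high, loose on the bench; point 50 mm above the bench. To be left alone.
- hammer_grip (a point): Hammer lying loose on the bench, handle along its x; point on the handle. To be left alone.
- glue_brush_grip (a point): Flat glue brush lying loose on the bench; point on its handle. To be left alone.
- edge_iron_grip (a point): Hand tool 170 mm long with a wooden handle lying loose on the bench in front of the shelf; point on its handle. To be left alone.
- cement_mid (a point): Closed jar of cement, 72 mm across and 110 mm high, standing loose on the bench; point at its centre. To be left alone.
- wax_mid (a point): Small round wax tin, 68 mm across and 45 mm high, standing loose on the bench; point at its centre. To be left alone.

How it is judged:
By the outcome, as a careful person would: the job done as asked, in the order asked, and still so for the second after the job is handed in, with the robot touching nothing.
It also fails if it takes over 64 s, if anything falls off the work surface, if the arm or the gripper's body presses on something with over 40 N, if the wrist force passes 120 N, or if a joint passes its speed limit or range.

## Robot

A 6-joint arm with a two-finger parallel gripper is mounted at the origin on the work surface. World frame = base frame: x ahead of the robot, y to its left, z up, the work surface at z = 0. Lengths are in mm, angles in rad, forces in N, time in s.
With the tool pointing down it reaches from about 350 to 875 mm from the base axis. Payload 4.2 kg.
Tool frame: the origin (TCP) lies midway between the tips of the shut fingers; the grasp point (between the pads) lies arm.grip_depth behind it (arm.grip_depth is the distance from the TCP to the grasp point, in mm); z points along the fingers, y is the direction in which the jaws open and shut (so a half turn about z gives the same grasp; the last joint's range is limited). The gripper opens to 85 mm and grips with 20 to 120 N. Pads are 22 mm wide; open, the fingers measure 114 mm over their backs; the gripper's body (76 mm by 85 mm) begins 54 mm behind the grasp point. The pads swing forward as they close: fully open they stand 13 mm farther back than shut.
Start: joints at [-0.855, 0.385, 0.008, 0, -1.194, -0.259], TCP at [275.685, -560.889, 209.612] pointing down, gripper open.
Joint ranges: [-3.14, 3.14], [-1.21, 2.06], [-1.07, 1.41], [-3.16, 2.05], [-2.99, -0.16], [-3.1, 3.1]. Speed limits (rad/s): [2.79, 2.79, 3.14, 3.14, 3.14, 3.14].

## Interface

Orientations are given as a unit quaternion [x, y, z, w].
In Python, from bench import arm gives the robot as it stands.
- The arm moves only by the tool play_rows, never from a script. Its argument "motion" is one flat list of numbers, 7 for each row, row after row: the opening in per cent of the stroke, from 0 (shut) to 100 (fully open), then the shift along the world's x, y, z in cm, then the turn, a rotation vector about the world's x, y, z in degrees. A call has 1 to 5 rows; each row is the pose to reach, as a shift and turn from the pose commanded when the call began; what a row does not reach only later rows make up. A row lasts 1/8 s, in which the tool goes at most 62.5 mm and 10.7 degrees, less where a joint would pass 70% of its speed; a pose out of reach is approached as far as the arm can. A call with a gripper value outside its range is refused whole. The fingers move at their own pace and stop on an object; the grip force is fixed at half the most. Time passes only in rows, so rows that repeat a pose let the fingers close. It gives the time, the measured TCP pose, the force and the opening at its end, in the units of the state.
- arm.read_state(): the state, without advancing time (a new reading comes with each control period).
- arm.get_image(name): name is "scene" or "top" or "wrist"; returns (picture, depth): 480x640x3 uint8, red, green, blue; 480x640 float32, mm along the optical axis (not along the pixel's ray), 0 where there is no reading.
- arm.camera_info(name): a dict with "fovy" (degrees; the focal length in pixels is half the picture's height over the tangent of half this angle, whatever the lens; pixels are square), "cx", "cy" (the principal point, pixels), "R" (3x3) and "t" (3): a world point X has camera coordinates R X + t. Camera axes: x right, y down, z forward; pixel columns grow to the right and rows downward; lengths in mm; the calibration is good to about 2 mm. A picture is of the moment at which its call begins: read the wrist's pose just before it. camera_info takes no time and is no camera call; for the wrist camera it gives the pose at the moment of the call.
- arm.job_done(): hands the job in, once; it reports no verdict.
Trained networks look in the newest picture that a camera, given by its name, has taken for a name from the list of things; names that differ only in an ending like _2 or _b are one class to them, and where a whole thing is asked for, a point or a joint stands for the part that bears it (a point fixed in the world has none). Each returns a list of dicts, best first, with "confidence" (0 to 1); they miss things now and then, are a little off and sometimes report something else, mostly with a low value. They report only what shows in the picture. A call takes as long as a camera call.
- arm.outline_of(thing, camera): "mask" (480x640 bool, what is visible of it) and "extent" ([left, top, width, height] in pixels, round what is visible of it).
- arm.place_of(thing, camera): "uv" ([column, row] in pixels: a listed point, or the origin of a listed thing).
The state is a dict: "clock": time; "joints": joint angles; "joint_vel": joint speeds; "joint_efforts": joint torques, N m; "position": TCP position; "ee_rot": TCP orientation; "contact_force": force on the tool from outside, world axes, zero at the start; "wrist_torque": the same for the moment, N m; "gripper_width": finger opening in mm.
Only numpy, scipy, OpenCV 4.12 (cv2) and the standard library are available. Lean on these libraries where they do the work, as an engineer would, in place of code of your own. Each camera call takes 0.05 s, during which the arm holds its last target.

## Working session

There is one attempt and no reset: what is moved stays moved. The work goes in short steps, Python scripts to look and compute and a tool call to move; the robot and the scene stay as the last step left them, time stands still between calls to the robot, and variables do not carry over. Pictures are saved under pics/ and viewed, and the job is handed in when it is done.

Besides the shell and the picture viewer there is one more tool, called after "Request:" in YAML: its name, and indented under it one key for each argument. play_rows: Moves the arm, as the interface text tells. Its arguments: {"type":"object","properties":{"motion":{"type":"array","items":{"type":"number"}}},"required":["motion"]}

```bash
ls; mkdir -p pics; cat > h.py <<'E'
from bench import arm
import numpy as np, cv2
def cam(n):
    c=arm.camera_info(n); f=240/np.tan(np.radians(c["fovy"])/2); return c,f
def back(n,u,v,d,c=None):
    c,f=cam(n) if c is None else c
    p=np.array([(u-c["cx"])/f*d,(v-c["cy"])/f*d,d]); return np.array(c["R"]).T@(p-np.array(c["t"]))
def planez(n,u,v,z):
    c,f=cam(n);R=np.array(c["R"]);o=-R.T@np.array(c["t"]);r=R.T@np.array([(u-c["cx"])/f,(v-c["cy"])/f,1]);return o+r*(z-o[2])/r[2]
def save(n,name):
    im,d=arm.get_image(n); cv2.imwrite("pics/"+name,im[:,:,::-1]); return im,d
E
python3 - <<'E'
from h import *
print(arm.read_state(), arm.grip_depth)
for n in ["scene","top"]:
    im,d=save(n,n+"0.png"); np.save("pics/"+n+"_d.npy",d)
    c,f=cam(n); print(n,c)
    for t in ["start_top","shelf_edge","lever_zone","edge_iron_grip","shoe_mid","last_mid","hammer_grip","cement_mid","wax_mid","glue_brush_grip"]:
        for q in arm.place_of(t,n)[:2]:
            u,v=q["uv"]; iu,iv=int(round(u)),int(round(v))
            dd=d[iv,iu] if 0<=iu<640 and 0<=iv<480 else 0
            print(t,np.round([u,v]),round(q["confidence"],2),dd,np.round(back(n,u,v,dd)))
print(arm.read_state()["clock"])
E
```

```text
pics
{'clock': 0.0, 'joints': array([-8.55446202e-01,  3.85587849e-01,  6.62306976e-03, -5.19503191e-04,
       -1.19400973e+00, -2.58617032e-01]), 'joint_vel': array([ 0.00060444, -0.00082922, -0.00125243, -0.0004117 ,  0.00145599,
        0.001271  ]), 'joint_efforts': array([ 2.76233886e-04, -3.92287838e+01,  1.88401222e+01,  4.18628141e+00,
       -4.67122023e-03, -8.35970386e-07]), 'position': array([ 275.38420653, -560.34980936,  208.49863553]), 'ee_rot': array([-2.26293293e-01,  9.74058572e-01,  1.07545979e-03, -2.96292855e-04]), 'contact_force': array([ 0.19781272,  0.20005613, -0.98031186]), 'wrist_torque': array([ 0.02728206, -0.04622844, -0.03139345]), 'gripper_width': 85.31744981600623} 18.700000000000003
scene {'fovy': 43.31418981369386, 'cx': 320.6608442302484, 'cy': 240.0541205370338, 'R': array([[-0.96265106, -0.27070895, -0.00442702],
       [-0.2545906 ,  0.91065514, -0.32540873],
       [ 0.09212254, -0.31212798, -0.94556309]]), 't': array([ 487.94936357,  261.65225474, 1629.28266915])}
start_top [367. 168.] 0.47 1710.441 [ 470. -351.   76.]
shelf_edge [303. 287.] 
[... 522 characters left out ...]
 [402.  92.  26.]
top {'fovy': 46.389822756811434, 'cx': 313.24879537977426, 'cy': 242.19846050360894, 'R': array([[ 0.01186138, -0.99991959, -0.00448508],
       [-0.98761643, -0.01101346, -0.15650078],
       [ 0.1564388 ,  0.00628586, -0.98766765]]), 't': array([ -51.03359339,  560.79716366, 1734.08560101])}
start_top [412. 273.] 0.69 1720.071 [ 461. -350.   85.]
shelf_edge [258. 242.] 0.56 1818.5022 [568. 136.   5.]
edge_iron_grip [306. 263.] 0.7 1779.6722 [496. -23.  32.]
shoe_mid [153. 294.] 0.57 1700.2628 [389. 440.  99.]
hammer_grip [268. 288.] 0.85 1771.7272 [416.  96.  28.]
cement_mid [155. 223.] 0.53 1721.603 [604. 441. 111.]
wax_mid [212. 273.] 0.72 1761.3978 [460. 272.  47.]
1.1
```

View pics/scene0.png

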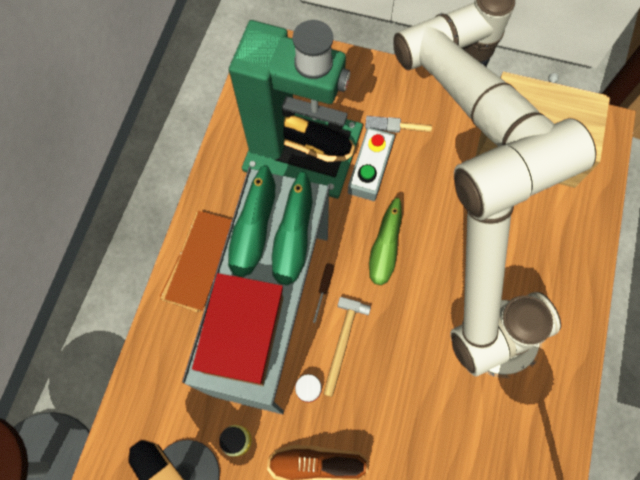

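View pics/top0.png

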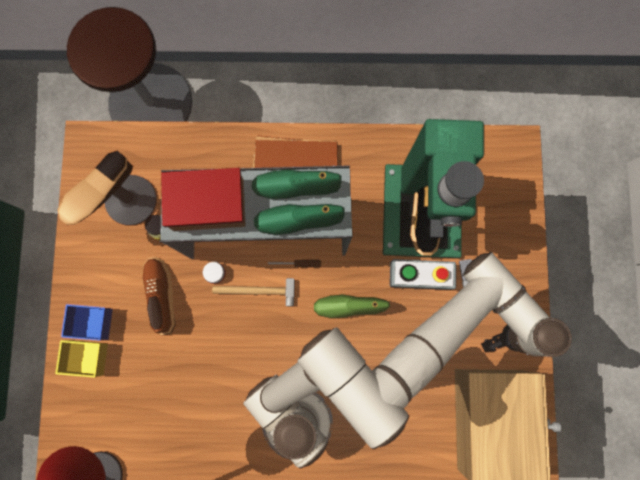

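```bash
python3 - <<'E'
from h import *
d=np.load("pics/top_d.npy")
c,f=cam("top");R=np.array(c["R"]);t=np.array(c["t"])
v,u=np.mgrid[0:480,0:640]
P=(np.stack([(u-c["cx"])/f*d,(v-c["cy"])/f*d,d],-1)-t)@R
m=(abs(P[...,2]-360)<12)&(P[...,0]>500)&(P[...,1]>-250)&(d>0)
pts=P[m]; print(len(pts),pts.min(0),pts.max(0),np.median(pts,0))
r=cv2.minAreaRect(pts[:,:2].astype(np.float32)); print(r, cv2.boxPoints(r))
# front edge by y bins
for y in range(-120,340,30):
    q=pts[abs(pts[:,1]-y)<8]; 
    if len(q): print(y,round(q[:,0].min()),round(q[:,0].max()))
m=(abs(P[...,2]-360)<12)&(P[...,0]>500)
for vv in range(238,260,2): print(vv,np.round(P[vv,300]),np.round(P[vv,200]))
for n in ["scene","top"]:
  arm.get_image(n)
  for q in arm.outline_of("start_top",n)[:2]:
    e=q["extent"];M=q["mask"];vv,uu=np.nonzero(M);print(n,q["confidence"],e,planez(n,e[0]+e[2]/2,e[1]+e[3]/2,84),planez(n,uu.mean(),vv.mean(),84), len(uu))
im=cv2.imread("pics/top0.png");cv2.imwrite("pics/tz.png",cv2.resize(im[150:320,130:480],None,fx=2.2,fy=2.2,interpolation=2))
E
```

```text
4321 [ 506.12331585 -146.81059083  348.22671973] [716.0539332  355.99045785 371.97414512] [579.46148791  78.46302268 361.96471328]
((611.65234375, 106.23095703125), (194.49371337890625, 501.2682800292969), 2.073547601699829) [[ 505.40063  353.18237]
 [ 523.5377  -147.75768]
 [ 717.90405 -140.72046]
 [ 699.76697  360.2196 ]]
-120 524 715
-90 522 714
-60 521 714
-30 521 711
0 519 711
30 517 710
60 517 707
90 516 707
120 514 708
150 514 706
180 513 548
210 511 547
240 510 704
270 509 702
300 509 700
330 506 699
238 [519. -12. 377.] [518. 247. 367.]
240 [576.  -1.  -7.] [512. 246. 374.]
242 [569.  -1.  -0.] [564. 324.   3.]
244 [562.  -1.  -1.] [559. 325.  -3.]
246 [555.  -2.   5.] [551. 323.   3.]
248 [548.  -2.   5.] [546. 324.  -4.]
250 [543.  -1.  -4.] [538. 322.   5.]
252 [535.  -2.   3.] [532. 324.  -2.]
254 [528.  -2.   6.] [526. 323.  -2.]
256 [523.  -2.  -4.] [519. 322.   2.]
258 [ 283.  -56. 1800.] [512. 321.   6.]
scene 0.47 [360.9, 165.2, 12.6, 16.5] [ 464.3765902  -332.77277441   84.        ] [ 466.26388548 -335.97837062   84.        ] 147
top 0.43 [404.4, 264.2, 12.9, 14.0] [ 468.08527932 -345.98671776   84.        ] [ 464.69361372 -340.32674229   84.        ] 126
top 0.32 [203.3, 260.1, 26.2, 24.5] [457.71774783 252.19603879  84.        ] [456.07812252 258.83584756  84.        ] 396
```

View pics/tz.png

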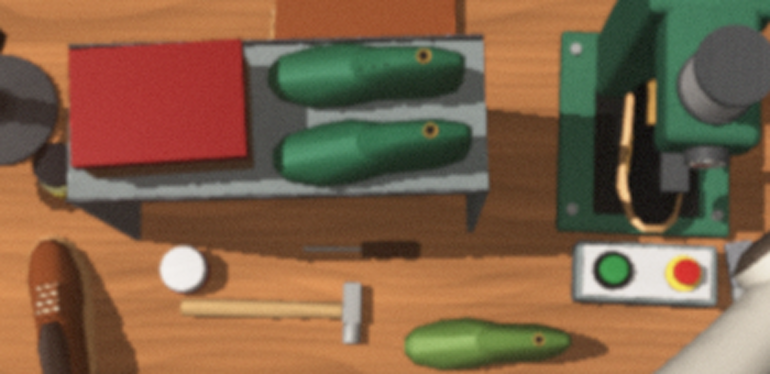

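```bash
python3 - <<'E'
from h import *
print([a for a in dir(arm) if a[0]!='_'])
im=cv2.imread("pics/top0.png")
hsv=cv2.cvtColor(im,cv2.COLOR_BGR2HSV)
m=(hsv[...,0]>45)&(hsv[...,0]<80)&(hsv[...,1]>130)&(hsv[...,2]>60)
m[:255]=0;m[290:]=0;m[:,:395]=0;m[:,425:]=0
v,u=np.nonzero(m);print(len(u),u.mean(),v.mean(),planez("top",u.mean(),v.mean(),84))
im=cv2.imread("pics/scene0.png")
hsv=cv2.cvtColor(im,cv2.COLOR_BGR2HSV)
m=(hsv[...,0]>45)&(hsv[...,0]<80)&(hsv[...,1]>130)&(hsv[...,2]>60)
m[:158]=0;m[188:]=0;m[:,:352]=0;m[:,382:]=0
v,u=np.nonzero(m);print(len(u),u.mean(),v.mean(),planez("scene",u.mean(),v.mean(),84))
im=cv2.imread("pics/top0.png")
for col in (175,220,345): print(im[232:246,col].tolist(),planez("top",col,239,360))
print(planez("top",162,239,360),planez("top",352,238,360))
save("wrist","w0.png");print(arm.camera_info("wrist"))
E
```

```text
['IKError', 'camera_info', 'get_image', 'grip_depth', 'job_done', 'outline_of', 'place_of', 'read_state']
117 408.6752136752137 271.8290598290598 [ 466.06664341 -339.27655009   84.        ]
168 366.9702380952381 171.73214285714286 [ 466.30651575 -337.74272849   84.        ]
[[141, 144, 141], [150, 154, 151], [152, 154, 153], [150, 156, 151], [146, 149, 149], [143, 148, 145], [146, 149, 146], [129, 134, 133], [100, 101, 105], [64, 67, 74], [46, 52, 59], [42, 47, 52], [46, 51, 58], [45, 48, 58]] [515.72759185 314.15592102 360.        ]
[[76, 77, 78], [85, 88, 88], [112, 115, 116], [140, 145, 141], [150, 154, 150], [148, 153, 148], [133, 134, 133], [97, 102, 103], [65, 70, 80], [48, 62, 88], [44, 69, 104], [43, 71, 111], [47, 74, 114], [42, 69, 109]] [517.03456935 196.67766566 360.        ]
[[147, 151, 146], [150, 152, 147], [148, 151, 145], [130, 135, 131], [107, 108, 109], [66, 66, 68], [42, 47, 47], [41, 46, 46], [42, 47, 50], [46, 50, 51], [45, 49, 49], [48, 51, 52], [43, 46, 47], [46, 52, 54]] [ 520.66005524 -129.20075165  360.        ]
[515.34984265 348.11007696 360.        ] [ 523.50367533 -147.42766095  360.        ]
{'fovy': 58.162157931399534, 'cx': 321.56766060090445, 'cy': 229.1058911985142, 'R': array([[-0.441779  ,  0.8971232 , -0.00112897],
       [ 0.8519846 ,  0.41994445,  0.31268019],
       [ 0.28098676,  0.13717368, -0.94985779]]), 't': array([624.81168748, -40.61275605, 378.6236953 ])}
```

View pics/w0.png

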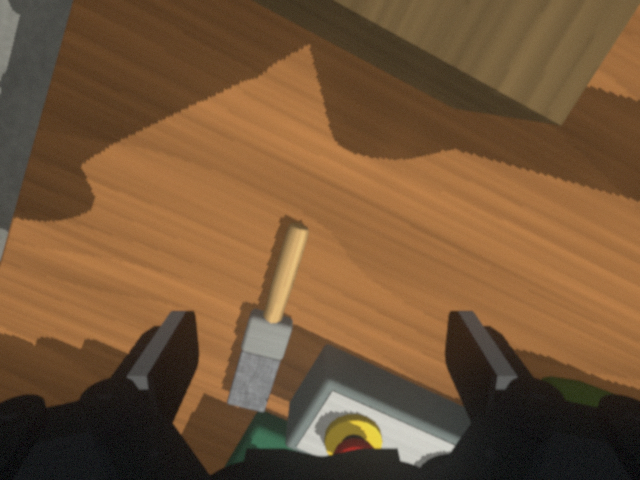

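Request:
play_rows:
  motion: [100,1,4,3,0,0,0,100,2,10,6,0,0,0,100,4,16,8,0,0,0,100,5,22,8,0,0,0,100,6,27,8,0,0,0]

```text
clock: 1.98
position: [335.9, -289.1, 290.3]
ee_rot: [-0.226, 0.974, -0.001, 0.001]
contact_force: [1.4, 0.8, -0.7]
gripper_width: 85.2
```

Request:
play_rows:
  motion: [100,1.5,6,0,0,0,-5,100,3,12,0,0,0,-10,100,5,18,0,0,0,-15,100,6,24,0,0,0,-20,100,8,29,0,0,0,-24]

```text
clock: 2.6
position: [415.5, 1.3, 290.3]
ee_rot: [-0.019, 1.0, 0.0, 0.001]
contact_force: [1.4, 0.3, -0.3]
gripper_width: 85.3
```

Request:
play_rows:
  motion: [100,1,2,0,0.4,-10,0,100,2,4,0,0.7,-20,0,100,3,6,0,1.05,-30,0,100,4,8,0,1.4,-40,0,100,5,10,-2,1.75,-50,0]

```text
clock: 3.22
position: [463.1, 61.9, 304.0]
ee_rot: [-0.018, 0.931, -0.0, 0.363]
contact_force: [1.6, -0.9, 2.3]
gripper_width: 85.6
```

```bash
python3 - <<'E'
from h import *
s=arm.read_state();print(s["joints"],s["position"],s["ee_rot"])
im,d=save("wrist","w1.png");np.save("pics/w1d.npy",d)
E
```

```text
[ 0.55629609 -0.31320252 -0.9952322   1.03797704 -0.41448654 -2.96365018] [463.07287255  61.88335157 303.97071907] [-1.75403507e-02  9.31445487e-01 -1.20306777e-04  3.63457874e-01]
```

View pics/w1.png

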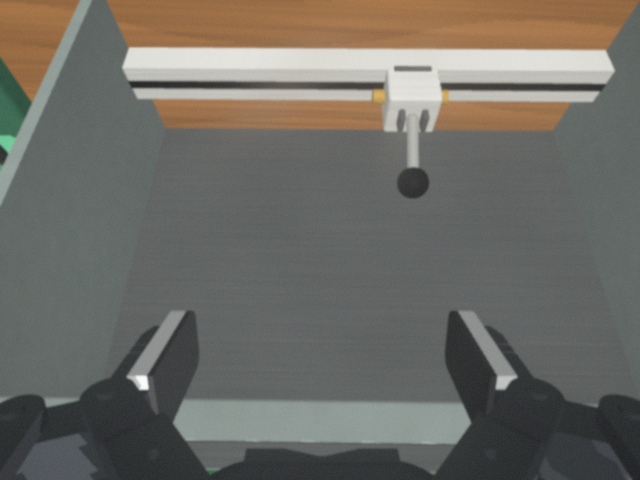

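```bash
python3 - <<'E'
from h import *
d=np.load("pics/w1d.npy")
def p(u,v): return np.round(back("wrist",u,v,d[v,u]),1)
c,f=cam("wrist")
im=cv2.imread("pics/w1.png")
for n,u,v in [("knob",413,182),("rod",412,140),("rodlow",412,120),("blockL",386,80),("blockR",438,80),("block",412,98),("railL",140,60),("railR",600,60),("railm",250,60),("backL",200,200),("backR",540,200),("shelf edge",320,420)]:
    print(n,d[v,u],p(u,v))
cv2.imwrite("pics/w1z.png",cv2.resize(im[30:230,340:490],None,fx=3,fy=3,interpolation=2))
E
```

```text
knob 394.00754 [611.4 146.5 136.1]
rod 406.9968 [602.7 147.1  93.9]
rodlow 407.783 [594.1 146.7  76.9]
blockL 417.48254 [583.4 122.4  36.7]
blockR 407.5339 [574.7 169.9  43.6]
block 396.3381 [575.8 143.4  67.4]
railL 426.78885 [ 588.8 -119.9   16.8]
railR 424.36865 [571.2 333.1   9.9]
railm 425.2452 [583.9 -11.   15.9]
backL 484.83047 [703.4 -71.1 105.1]
backR 484.20746 [689.5 310.2  98. ]
shelf edge 206.95268 [516.5  62.9 346.4]
```

View pics/w1z.png

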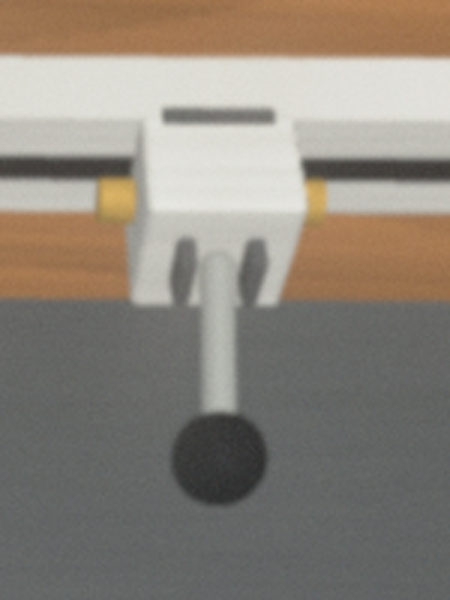

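Request:
play_rows:
  motion: [100,0,0,0,6.8,0.2,-7.4,100,0,0,0,13.5,0.5,-14.7]

```text
clock: 3.52
position: [467.1, 44.7, 314.5]
ee_rot: [0.142, 0.927, 0.066, 0.342]
contact_force: [0.0, -0.8, -0.2]
gripper_width: 85.2
```

```bash
python3 - <<'E'
from h import *
s=arm.read_state();print(s["joints"],s["position"],s["ee_rot"])
from scipy.spatial.transform import Rotation as Ro
print(Ro.from_quat(s["ee_rot"]).as_matrix())
E
```

```text
[ 0.57211692 -0.3187647  -0.91520723  0.81749762 -0.47238609 -3.09379949] [467.073391    44.67283354 314.54517568] [0.14197832 0.92665584 0.06594585 0.34176345]
[[-0.7260798   0.21805431  0.65211996]
 [ 0.30820584  0.9509866   0.02517222]
 [-0.61466844  0.21926422 -0.75769777]]
```

Request:
play_rows:
  motion: [100,0,1,0,-6.5,-0.25,7.6,100,0,2,0,-13,-0.5,15.2,100,0,3,0,-19.6,-0.75,22.7,100,0,4,0,-26.1,-1,30.3,100,0,5,0,-32.6,-1.25,37.9]

```text
clock: 4.15
position: [467.8, 95.9, 315.7]
ee_rot: [-0.267, 0.898, -0.085, 0.338]
contact_force: [1.2, -0.2, -0.4]
gripper_width: 85.3
```

```bash
cat > st.py <<'E'
from h import *
from scipy.spatial.transform import Rotation as Ro
import sys
s=arm.read_state();print(np.round(s["joints"],2),np.round(s["position"],1),np.round(s["contact_force"],1),s["clock"])
M=Ro.from_quat(s["ee_rot"]).as_matrix();print(np.round(M,3))
def target(p,flip=1,yaw=2.05):
    p,y=np.radians(p),np.radians(yaw)
    z=np.array([np.cos(p)*np.cos(y),np.cos(p)*np.sin(y),-np.sin(p)]);Y=np.array([-np.sin(y),np.cos(y),0])*(-flip)
    return np.column_stack([np.cross(Y,z),Y,z])
def rv(pitch,flip=1):
    return np.degrees(Ro.from_matrix(target(pitch,flip)@M.T).as_rotvec())
if __name__=="__main__":
    for p in (20,30,40,45,50): print(p,np.round(rv(p),1))
E
python3 st.py
```

```text
[ 0.69 -0.29 -0.91  0.9  -0.53 -2.39] [467.8  95.9 315.7] [ 1.2 -0.2 -0.4] 4.15
[[-0.629 -0.423  0.652]
 [-0.538  0.843  0.028]
 [-0.562 -0.333 -0.757]]
20 [-122.8  -15.2   85. ]
30 [-114.7  -11.4   95.1]
40 [-106.    -7.5  104.6]
45 [-101.3   -5.5  109.1]
50 [-96.5  -3.5 113.4]
```

Request:
play_rows:
  motion: [100,0,1,0,-7.1,-0.5,7,100,0,2,0,-14.2,-1,14,100,0,3,0,-21.3,-1.5,21,100,0,4,0,-28.4,-2,28,100,0,5,0,-35.5,-2.5,35]

```text
clock: 4.78
position: [468.0, 146.0, 315.8]
ee_rot: [-0.608, 0.703, -0.252, 0.27]
contact_force: [0.1, -0.9, 0.3]
gripper_width: 85.6
```

Request:
play_rows:
  motion: [100,0,0,0,-7.1,-0.5,7,100,0,0,0,-14.2,-1,14,100,0,0,0,-21.3,-1.5,21,100,0,0,0,-28.4,-2,28,100,0,0,0,-35.5,-2.5,35]

```text
clock: 5.4
position: [468.1, 145.6, 316.0]
ee_rot: [0.835, -0.376, 0.373, -0.152]
contact_force: [0.2, -0.1, 0.2]
gripper_width: 85.6
```

```bash
python3 st.py
```

```text
[ 0.72 -0.24 -1.    1.33 -0.55 -1.1 ] [468.1 145.6 316. ] [ 0.2 -0.1  0.2] 5.4
[[ 0.44  -0.514  0.736]
 [-0.741 -0.671 -0.026]
 [ 0.508 -0.534 -0.676]]
20 [-40.  -21.3  28.1]
30 [-37.6 -11.9  31.4]
40 [-35.   -2.4  34.6]
45 [-33.7   2.3  36.1]
50 [-32.2   7.1  37.5]
```

Request:
play_rows:
  motion: [100,0.5,0,-1,-7.1,-0.5,7,100,1,0,-3,-14.2,-1,14,100,1.5,0,-5,-21.3,-1.5,21,100,2,0.1,-7,-28.4,-2,28,100,2.5,0.2,-9,-35.5,-4.4,34.2]

```text
clock: 6.02
position: [482.0, 141.5, 279.7]
ee_rot: [0.916, 0.006, 0.4, -0.011]
contact_force: [0.1, 0.2, 0.6]
gripper_width: 85.3
```

```bash
python3 st.py; python3 -c "
from h import *
im,d=save('wrist','w2.png');np.save('pics/w2d.npy',d)"
```

```text
[ 0.23 -0.21 -1.04  2.05 -0.16 -0.64] [482.  141.5 279.7] [0.1 0.2 0.6] 6.025
[[ 0.68   0.019  0.733]
 [ 0.001 -1.     0.024]
 [ 0.733 -0.016 -0.68 ]]
20 [ -0.3 -22.8   0.8]
30 [ -0.5 -12.8   0.9]
40 [-0.8 -2.9  0.9]
45 [-1.   2.1  1. ]
50 [-1.1  7.1  1. ]
```

View pics/w2.png

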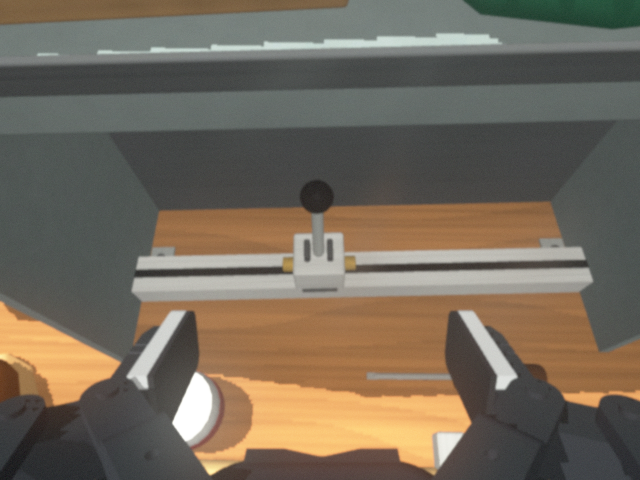

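```bash
cat > fit.py <<'E'
import numpy as np, itertools
from scipy.spatial.transform import Rotation as Ro
Q=[[-8.55446202e-01,3.85587849e-01,6.62306976e-03,-5.19503191e-04,-1.19400973,-2.58617032e-01],
[0.55629609,-0.31320252,-0.9952322,1.03797704,-0.41448654,-2.96365018],
[0.57211692,-0.3187647,-0.91520723,0.81749762,-0.47238609,-3.09379949],
[.69,-.29,-.91,.9,-.53,-2.39],[.72,-.24,-1.0,1.33,-.55,-1.1],[.23,-.21,-1.04,2.05,-.16,-.64]]
P=[[275.38,-560.35,208.5],[463.07,61.88,303.97],[467.07,44.67,314.55],[467.8,95.9,315.7],[468.1,145.6,316],[482,141.5,279.7]]
O=[[-2.26293293e-01,9.74058572e-01,1.07545979e-03,-2.96292855e-04],[-1.75403507e-02,9.31445487e-01,-1.20306777e-04,3.63457874e-01],[0.14197832,0.92665584,0.06594585,0.34176345],[-0.267,.898,-.085,.338],[.835,-.376,.373,-.152],[.916,.006,.4,-.011]]
Q=np.array(Q);P=np.array(P);Rs=Ro.from_quat(O)
E=np.eye(3)
res=[]
for ax in itertools.product([2],[1],[0,1,2],[0,1,2],[0,1,2],[0,1,2]):
  for sg in itertools.product([1],[1,-1],[1,-1],[1,-1],[1,-1],[1,-1]):
    R=Ro.identity(len(Q))
    for k in range(6): R=R*Ro.from_rotvec(np.outer(Q[:,k]*sg[k],E[ax[k]]))
    T=R.inv()*Rs; m=T.mean(); e=(m.inv()*T).magnitude().max()
    res.append((e,ax,sg,m.as_quat()))
res.sort(key=lambda r:r[0])
if __name__=="__main__":
  for r in res[:6]: print(r)
E
python3 fit.py
```

```text
(np.float64(0.006130788255514191), (2, 1, 1, 0, 1, 0), (1, 1, -1, -1, -1, -1), array([ 0.50043407, -0.49947003,  0.50022936, -0.499866  ]))
(np.float64(0.7024424080756507), (2, 1, 1, 0, 1, 0), (1, -1, -1, -1, -1, -1), array([-0.52913242,  0.53803597, -0.38006241,  0.53487264]))
(np.float64(0.7062310627180468), (2, 1, 2, 2, 2, 2), (1, 1, -1, 1, -1, 1), array([-0.05944107,  0.99198463, -0.109189  ,  0.02260588]))
(np.float64(0.7132514972067797), (2, 1, 1, 2, 1, 2), (1, -1, 1, 1, -1, 1), array([-0.6837424 ,  0.72365518,  0.03456616,  0.08731943]))
(np.float64(0.7181815728191582), (2, 1, 2, 2, 2, 2), (1, 1, 1, 1, 1, 1), array([-0.98291278,  0.14796013,  0.00253221,  0.10947079]))
(np.float64(0.7245553275664731), (2, 1, 0, 0, 2, 2), (1, 1, -1, -1, 1, 1), array([-0.97108579,  0.0774712 ,  0.07967371,  0.2112882 ]))
```

```bash
cat > kin.py <<'E'
from fit import *
_,ax,sg,mq=res[0]; R0=Ro.from_quat([.5,-.5,.5,-.5])
NP=[(0,0),(0,1),(0,2),(1,0),(1,2),(2,0),(2,2),(3,1),(3,2),(4,0),(4,1),(4,2)]
def frames(q):
    R=Ro.identity();F=[]
    for k in range(6):
        R=R*Ro.from_rotvec(q[k]*sg[k]*E[ax[k]]);F.append(R)
    return F
def A(q):
    F=frames(q);return np.column_stack([F[k].as_matrix()[:,c] for k,c in NP])
def fitp(Q,P,lam):
    AA=np.vstack([A(q) for q in Q]);b=np.concatenate([np.asarray(p) for p in P])
    return np.linalg.solve(AA.T@AA+lam*np.eye(len(NP)),AA.T@b),AA,b
if __name__=="__main__":
  for lam in (1e-4,1e-3,1e-2):
    x,AA,b=fitp(Q,P,lam)
    print(lam,dict(zip(NP,np.round(x))),np.round(AA@x-b,0))
E
python3 kin.py
```

```text
0.0001 {(0, 0): np.float64(10.0), (0, 1): np.float64(-1.0), (0, 2): np.float64(162.0), (1, 0): np.float64(3.0), (1, 2): np.float64(563.0), (2, 0): np.float64(416.0), (2, 2): np.float64(-9.0), (3, 1): np.float64(-79.0), (3, 2): np.float64(6.0), (4, 0): np.float64(318.0), (4, 1): np.float64(-79.0), (4, 2): np.float64(-6.0)} [-0. -0. -0. -0.  1. -0.  0.  1. -1. -0. -1.  1. -0.  0. -1.  0. -0.  0.]
0.001 {(0, 0): np.float64(32.0), (0, 1): np.float64(-6.0), (0, 2): np.float64(140.0), (1, 0): np.float64(-4.0), (1, 2): np.float64(565.0), (2, 0): np.float64(389.0), (2, 2): np.float64(-0.0), (3, 1): np.float64(-78.0), (3, 2): np.float64(5.0), (4, 0): np.float64(318.0), (4, 1): np.float64(-78.0), (4, 2): np.float64(0.0)} [-2. -1. -0. -0.  2. -0. -1.  1. -1. -1. -1.  0.  1.  1. -0.  0. -2.  1.]
0.01 {(0, 0): np.float64(87.0), (0, 1): np.float64(-18.0), (0, 2): np.float64(92.0), (1, 0): np.float64(-15.0), (1, 2): np.float64(522.0), (2, 0): np.float64(324.0), (2, 2): np.float64(31.0), (3, 1): np.float64(-76.0), (3, 2): np.float64(-19.0), (4, 0): np.float64(267.0), (4, 1): np.float64(-76.0), (4, 2): np.float64(21.0)} [-13.  -1.  -2.  -1.   5.   0.  -4.   3.  -3.  -3.   4.  -2.   1.  12.
  -2.   0. -12.   9.]
```

```bash
sed -i 's/^NP=.*/NP=[(0,2),(1,2),(2,0),(3,1),(4,0)]/' kin.py; cat >> kin.py <<'E'
X,_,_=fitp(Q,P,0)
if __name__=="__main__": print(X)
def fk(q):
    F=frames(q);return A(q)@X,(F[5]*R0).as_matrix()
lo=np.array([-3.14,-1.21,-1.07,-3.16,-2.99,-3.1]);hi=np.array([3.14,2.06,1.41,2.05,-.16,3.1])
from scipy.optimize import least_squares
def ik(p,M,seed):
    def f(q):
        a,B=fk(q);return np.r_[(a-p)/100,Ro.from_matrix(M.T@B).as_rotvec()]
    s=least_squares(f,np.clip(seed,lo+.01,hi-.01),bounds=(lo,hi));return s.x,np.linalg.norm(s.fun)
def target(p,flip=1,yaw=2.05):
    p,y=np.radians(p),np.radians(yaw)
    z=np.array([np.cos(p)*np.cos(y),np.cos(p)*np.sin(y),-np.sin(p)]);Y=np.array([-np.sin(y),np.cos(y),0])*(-flip)
    return np.column_stack([np.cross(Y,z),Y,z])
E
cat > ex.py <<'E'
from kin import *
rng=np.random.default_rng(0)
knob=np.array([626,147.5,131.])
for flip in (1,-1):
 for pitch in (10,20,30,40):
  for yaw in (-30,2,30):
   M=target(pitch,flip,yaw);out=[]
   for back in (0,60,140):
    p=knob+(18.7-back)*M[:,2];best={}
    for i in range(12):
     q,e=ik(p,M,rng.uniform(lo,hi))
     if e<.01: best[tuple(np.round(q,1))]=np.minimum(q-lo,hi-q).min()
    out.append((back,[(k,round(float(v),2)) for k,v in best.items()]))
   print(flip,pitch,yaw);[print("   ",*o) for o in out]
E
python3 kin.py; python3 ex.py
```

```text
0.0001 {(0, 2): np.float64(162.0), (1, 2): np.float64(563.0), (2, 0): np.float64(422.0), (3, 1): np.float64(-160.0), (4, 0): np.float64(318.0)} [ 0.  0.  0. -0.  1. -0. -0.  1. -0.  0. -2.  1.  1.  0. -2. -0.  1.  1.]
0.001 {(0, 2): np.float64(163.0), (1, 2): np.float64(561.0), (2, 0): np.float64(422.0), (3, 1): np.float64(-160.0), (4, 0): np.float64(317.0)} [-1.  1.  1. -0.  1. -0. -0.  1. -0. -0. -1.  1.  0.  0. -2. -1.  1.  0.]
0.01 {(0, 2): np.float64(171.0), (1, 2): np.float64(544.0), (2, 0): np.float64(422.0), (3, 1): np.float64(-162.0), (4, 0): np.float64(308.0)} [-7.  4.  1. -0.  3. -0.  0.  2. -0. -1.  1.  1. -2.  4. -3. -3.  3. -1.]
[ 161.71043036  563.12330672  422.46020036 -159.58039677  318.17171302]
1 10 -30
    0 []
    60 [((np.float64(0.7), np.float64(0.6), np.float64(-1.0), np.float64(2.0), np.float64(-1.4), np.float64(-1.6)), 0.07)]
    140 [((np.float64(0.9), np.float64(0.6), np.float64(-1.0), np.float64(1.7), np.float64(-1.4), np.float64(-1.6)), 0.02)]
1 10 2
    0 [((np.float64(-0.1), np.float64(0.7), np.float64(-0.9), np.float64(-3.0), np.float64(-1.4), np.floa
[... 6774 characters left out ...]
.float64(1.4), np.float64(-0.9), np.float64(2.2)), 0.21)]
-1 40 2
    0 [((np.float64(-0.0), np.float64(0.3), np.float64(-0.7), np.float64(-2.9), np.float64(-0.3), np.float64(1.4)), 0.13)]
    60 [((np.float64(-0.0), np.float64(0.2), np.float64(-0.7), np.float64(-2.8), np.float64(-0.2), np.float64(1.3)), 0.0)]
    140 []
-1 40 30
    0 [((np.float64(0.2), np.float64(0.3), np.float64(-0.3), np.float64(-1.2), np.float64(-0.3), np.float64(-0.1)), 0.1)]
    60 [((np.float64(0.2), np.float64(0.2), np.float64(-0.4), np.float64(-1.1), np.float64(-0.3), np.float64(-0.3)), 0.1)]
    140 [((np.float64(0.3), np.float64(0.0), np.float64(-0.5), np.float64(-0.8), np.float64(-0.3), np.float64(-0.6)), 0.1)]
```

```bash
cat > sim.py <<'E'
from kin import *
from scipy.spatial.transform import Slerp
def run(q,wps,n=12,show=True):
    p0,M0=fk(q);qs=[q]
    for (p,M,name) in wps:
        sl=Slerp([0,1],Ro.from_matrix([M0,M]));mn=9;md=0
        ang=np.degrees((Ro.from_matrix(M0).inv()*Ro.from_matrix(M)).magnitude())
        for t in np.linspace(0,1,n+1)[1:]:
            qn,e=ik(p0+(np.array(p)-p0)*t,sl(t).as_matrix(),q)
            md=max(md,abs(qn-q).max());q=qn;mn=min(mn,np.minimum(q-lo,hi-q).min())
            if e>.01: print("   bad",name,round(t,2),round(e,3),np.round(q,2))
        if show: print(name,np.round(p),"rot",round(ang),"q",np.round(q,2),"margin",round(mn,2),"maxstep",round(md,2))
        p0,M0=np.array(p),M
    return q
knob=np.array([626,147.5,131.])
if __name__=="__main__":
  q0=np.array([.23,-.21,-1.04,2.05,-.16,-.64])
  for flip in (1,-1):
   for pd in (60,75,85):
    for py in (25,35):
     Mg=target(py,flip,30)
     print("==",flip,pd,py)
     w=[([450,100,320],target(pd,1,2),"down"),([450,60,300],target(pd,flip,30),"yaw"),(knob-160*Mg[:,2],Mg,"pre"),(knob+15*Mg[:,2],Mg,"grasp"),(knob+15*Mg[:,2]-[55,0,0],Mg,"pull")]
     run(q0,w)
E
python3 sim.py
```

```text
== 1 60 25
down [450 100 320] rot 17 q [ 0.79 -0.26 -0.7   0.5  -0.8   0.52] margin 0.02 maxstep 0.39
yaw [450  60 300] rot 28 q [ 0.47 -0.24 -0.54 -0.04 -0.74  1.64] margin 0.37 maxstep 0.11
   bad pre 0.83 0.043 [-0.03 -0.07 -0.56 -1.25 -0.47  3.1 ]
   bad pre 0.92 0.106 [-0.02 -0.05 -0.56 -1.26 -0.45  3.1 ]
   bad pre 1.0 0.168 [-0.01 -0.04 -0.56 -1.28 -0.43  3.1 ]
pre [500.  75. 199.] rot 35 q [-0.01 -0.04 -0.56 -1.28 -0.43  3.1 ] margin 0.0 maxstep 0.36
   bad grasp 0.08 0.176 [ 0.01 -0.   -0.54 -1.28 -0.41  3.1 ]
   bad grasp 0.17 0.184 [ 0.03  0.03 -0.53 -1.29 -0.39  3.1 ]
   bad grasp 0.25 0.191 [ 0.05  0.05 -0.51 -1.3  -0.38  3.1 ]
   bad grasp 0.33 0.198 [ 0.06  0.08 -0.49 -1.31 -0.36  3.1 ]
   bad grasp 0.42 0.204 [ 0.08  0.11 -0.47 -1.31 -0.35  3.1 ]
   bad grasp 0.5 0.21 [ 0.09  0.14 -0.45 -1.32 -0.34  3.1 ]
   bad grasp 0.58 0.215 [ 0.11  0.17 -0.43 -1.32 -0.33  3.1 ]
   bad grasp 0.67 0.22 [ 0.12  0.2  -0.41 -1.33 -0.32  3.1 ]
   bad grasp 0.75 0.224 [ 0.13  0.23 -0.39 -1.33 -0.31  3.1 ]
   bad grasp 0.83 0.227 [ 0.14  0.25 -0.37 -1.34 -0.3   3.1 ]
   bad grasp 0.92 0.
[... 12344 characters left out ...]
65 -0.75  0.55] margin 0.11 maxstep 0.52
grasp [638. 154. 125.] rot 0 q [-0.16  0.41 -0.47 -2.03 -0.69  0.9 ] margin 0.45 maxstep 0.04
pull [583. 154. 125.] rot 0 q [-0.2   0.37 -0.6  -2.07 -0.75  0.99] margin 0.47 maxstep 0.01
== -1 85 35
down [450 100 320] rot 42 q [ 0.61 -0.02 -0.25  0.05 -1.27  0.99] margin 0.05 maxstep 0.65
yaw [450  60 300] rot 152 q [ 0.49 -0.02 -0.28 -0.   -1.23 -1.54] margin 0.79 maxstep 0.21
pre [512.  82. 223.] rot 50 q [ 0.08 -0.05 -0.52 -1.11 -0.4  -0.23] margin 0.1 maxstep 0.43
grasp [637. 154. 122.] rot 0 q [ 0.05  0.33 -0.35 -1.6  -0.39  0.32] margin 0.23 maxstep 0.05
pull [582. 154. 122.] rot 0 q [ 0.01  0.27 -0.47 -1.7  -0.42  0.45] margin 0.23 maxstep 0.01
```

```bash
python3 - <<'E'
from sim import *
q0=np.array([.23,-.21,-1.04,2.05,-.16,-.64])
for flip in (1,-1):
 for py in (35,40,45):
  for yw in (-20,-30,-40):
   Mg=target(py,flip,yw);print("==",flip,py,yw)
   run(q0,[([470,190,290],target(40,flip,-30),"yaw"),(knob-140*Mg[:,2],Mg,"pre"),(knob+15*Mg[:,2],Mg,"grasp"),(knob+15*Mg[:,2]-[55,0,0],Mg,"pull")],n=6)
E
```

```text
== 1 35 -20
yaw [470 190 290] rot 31 q [ 1.07  0.03 -0.83  1.06 -1.08 -0.74] margin 0.02 maxstep 0.42
pre [518. 187. 211.] rot 11 q [ 0.71  0.14 -1.03  1.77 -0.82 -1.08] margin 0.04 maxstep 0.15
   bad grasp 0.5 0.019 [ 0.48  0.26 -0.98  2.05 -0.76 -1.2 ]
   bad grasp 0.67 0.049 [ 0.46  0.31 -0.94  2.05 -0.76 -1.19]
   bad grasp 0.83 0.076 [ 0.43  0.36 -0.91  2.05 -0.76 -1.18]
   bad grasp 1.0 0.101 [ 0.41  0.4  -0.87  2.05 -0.76 -1.18]
grasp [638. 143. 122.] rot 0 q [ 0.41  0.4  -0.87  2.05 -0.76 -1.18] margin 0.0 maxstep 0.13
   bad pull 0.17 0.101 [ 0.42  0.4  -0.89  2.05 -0.76 -1.19]
   bad pull 0.33 0.1 [ 0.42  0.39 -0.91  2.05 -0.77 -1.2 ]
   bad pull 0.5 0.099 [ 0.43  0.38 -0.93  2.05 -0.78 -1.21]
   bad pull 0.67 0.098 [ 0.44  0.37 -0.94  2.05 -0.79 -1.22]
   bad pull 0.83 0.097 [ 0.45  0.36 -0.96  2.05 -0.79 -1.23]
   bad pull 1.0 0.095 [ 0.46  0.35 -0.98  2.05 -0.8  -1.24]
pull [583. 143. 122.] rot 0 q [ 0.46  0.35 -0.98  2.05 -0.8  -1.24] margin 0.0 maxstep 0.02
== 1 35 -30
yaw [470 190 290] rot 31 q [ 1.07  0.03 -0.83  1.06 -1.08 -0.74] margin 0.02 maxstep 0.42
pre [527. 
[... 8231 characters left out ...]
-1.08  2.4 ] margin 0.09 maxstep 0.92
pre [540. 197. 230.] rot 5 q [ 0.87  0.17 -0.79  1.16 -0.86  2.41] margin 0.24 maxstep 0.04
grasp [635. 142. 120.] rot 0 q [ 0.47  0.38 -0.82  1.75 -0.65  2.09] margin 0.24 maxstep 0.11
pull [580. 142. 120.] rot 0 q [ 0.52  0.32 -0.93  1.75 -0.67  2.03] margin 0.14 maxstep 0.02
== -1 45 -40
yaw [470 190 290] rot 160 q [ 1.07  0.03 -0.83  1.06 -1.08  2.4 ] margin 0.09 maxstep 0.92
pre [550. 211. 230.] rot 11 q [ 0.93  0.26 -0.64  0.99 -1.01  2.39] margin 0.26 maxstep 0.04
grasp [634. 141. 120.] rot 0 q [ 0.59  0.43 -0.75  1.44 -0.76  2.14] margin 0.32 maxstep 0.09
pull [579. 141. 120.] rot 0 q [ 0.66  0.37 -0.85  1.42 -0.77  2.08] margin 0.22 maxstep 0.02
```

```bash
cat > go.py <<'E'
from h import *
from kin import target,Ro
import sys
def delta(p,pitch,yaw,flip=1,n=5):
    s=arm.read_state();M=Ro.from_quat(s["ee_rot"]).as_matrix()
    r=np.degrees(Ro.from_matrix(target(pitch,flip,yaw)@M.T).as_rotvec());d=(np.array(p)-s["position"])/10
    print("q",np.round(s["joints"],2),"p",np.round(s["position"],1),"F",np.round(s["contact_force"],1),"t",s["clock"]);print("shift cm",np.round(d,2),"|",round(np.linalg.norm(d)*10),"rot",np.round(r,1),round(np.linalg.norm(r),1))
if __name__=="__main__":
    a=[float(x) for x in sys.argv[1:]]
    delta(a[:3],a[3],a[4],int(a[5]) if len(a)>5 else 1)
E
python3 go.py 470 190 290 37 -32
```

```text
q [ 0.23 -0.21 -1.04  2.05 -0.16 -0.64] p [481.3 142.7 279.3] F [-0.1 -0.2 -0.3] t 6.075
shift cm [-1.13  4.73  1.07] | 50 rot [ -2.3  -5.5 -33.4] 33.9
```

Request:
play_rows:
  motion: [100,-0.2,1,0.2,-0.5,-1.1,-6.7,100,-0.4,2,0.4,-0.9,-2.2,-13.4,100,-0.7,3,0.7,-1.4,-3.3,-20,100,-0.9,4,0.9,-1.9,-4.4,-26.7,100,-1.1,4.7,1.1,-2.3,-5.5,-33.4]

```text
clock: 6.7
position: [467.8, 192.9, 288.6]
ee_rot: [0.86, -0.251, 0.428, 0.12]
contact_force: [0.2, -0.4, -0.2]
gripper_width: 85.6
```

```bash
python3 go.py 538 221 211 35 -40
```

```text
q [ 1.1   0.06 -0.84  1.07 -1.13 -0.82] p [467.8 192.9 288.6] F [ 0.2 -0.4 -0.2] t 6.7
shift cm [ 7.02  2.81 -7.76] | 108 rot [-1.7 -1.5 -7.7] 8.0
```

Matches my model. On to the pre-approach pose.

Request:
play_rows:
  motion: [100,1.4,0.6,-1.5,-0.3,-0.3,-1.5,100,3,1.2,-3,-0.7,-0.6,-3,100,4.5,1.8,-5,-1,-0.9,-4.6,100,6,2.3,-6.5,-1.4,-1.2,-6.2,100,7,2.8,-7.8,-1.7,-1.5,-7.7]

```text
clock: 7.32
position: [539.2, 219.3, 209.8]
ee_rot: [0.834, -0.304, 0.434, 0.159]
contact_force: [0.8, -0.7, 0.6]
gripper_width: 85.3
```

```bash
python3 go.py 538 221 211 35 -40; python3 - <<'E'
from h import *
s=arm.read_state();K=cam("wrist")
im,d=save("wrist","w3.png")
hsv=cv2.cvtColor(im,cv2.COLOR_RGB2HSV)
np.save("pics/w3d.npy",d); np.save("pics/w3k.npy",np.array([K],dtype=object),allow_pickle=True)
E
```

```text
q [ 0.97  0.33 -0.75  1.17 -1.09 -1.01] p [539.2 219.3 209.8] F [ 0.8 -0.7  0.6] t 7.325
shift cm [-0.12  0.17  0.12] | 2 rot [ 0.  -0.1  0.1] 0.1
```

View pics/w3.png

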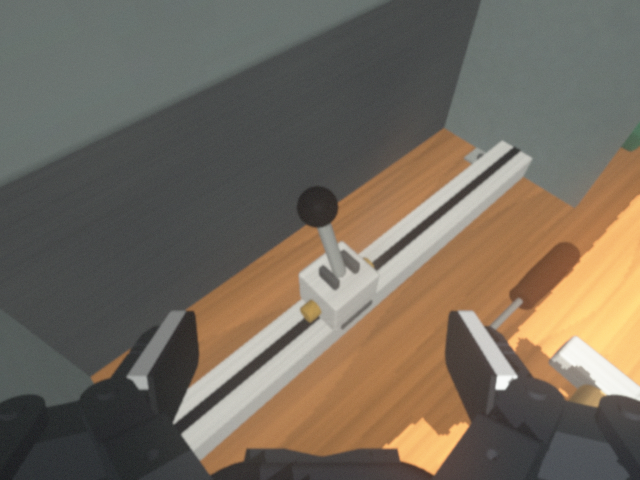

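```bash
python3 - <<'E'
from h import *
im=cv2.imread("pics/w3.png").astype(int);d=np.load("pics/w3d.npy");K=cam("wrist")
b=im.sum(2);m=(b<120);m[:170]=0;m[240:]=0;m[:,:285]=0;m[:,350:]=0
n,l,st,ce=cv2.connectedComponentsWithStats(m.astype(np.uint8));i=1+st[1:,4].argmax();print(st[i],ce[i])
u,v=ce[i];mm=l==i;f=K[1]
dm=np.median(d[int(v)-3:int(v)+4,int(u)-3:int(u)+4]);print(dm,"r px expected",15*f/(dm+15), "from area",np.sqrt(st[i,4]/np.pi))
c=K[0];ray=np.array([(u-c["cx"])/f,(v-c["cy"])/f,1]);k=np.linalg.norm(ray)
kn=back("wrist",u,v,dm+15/k,K);print("knob centre",kn)
for nm,u,v in [("block top",350,255),("front",345,300)]: print(nm,back("wrist",u,v,d[v,u],K))
from kin import target
M=target(35,1,-40)
print("tcp target",kn+15*M[:,2],M[:,2],M[:,1])
E
```

```text
[310 189   4   3   6] [311.5 190.5]
300.94293 r px expected 20.487727723453887 from area 1.381976597885342
knob centre [639.48693461 147.07851028 131.2437301 ]
block top [607.21769647 133.7364873   70.21092984]
front [579.60624771 163.93438043  68.96824503]
tcp target [648.89953768 139.18039851 122.64008356] [ 0.62750687 -0.52654078 -0.57357644] [-0.64278761 -0.76604444 -0.        ]
```

```bash
python3 - <<'E'
from h import *
im=cv2.imread("pics/w3.png");d=np.load("pics/w3d.npy");K=cam("wrist");f=K[1];c=K[0]
h=cv2.medianBlur(im,5)
print([int(x.sum()) for x in h[207,290:350:4]])
b=h.astype(int).sum(2)
for th in (100,130,150):
  m=(b<th);m[:178]=0;m[232:]=0;m[:,:292]=0;m[:,345:]=0
  n,l,st,ce=cv2.connectedComponentsWithStats(m.astype(np.uint8));i=1+st[1:,4].argmax();print(th,st[i],ce[i])
u,v=318,207
dm=np.median(d[v-4:v+5,u-4:u+5]);print(dm,15*f/(dm+15))
ray=np.array([(u-c["cx"])/f,(v-c["cy"])/f,1]);k=np.linalg.norm(ray)
print(back("wrist",u,v,dm+15/k,K))
E
```

```text
[226, 219, 133, 129, 132, 139, 154, 159, 148, 139, 141, 145, 269, 351, 366]Traceback (most recent call last):
  File "<stdin>", line 8, in <module>
ValueError: attempt to get argmax of an empty sequence
```

```bash
python3 - <<'E'
from h import *
im=cv2.imread("pics/w3.png");d=np.load("pics/w3d.npy");K=cam("wrist");f=K[1];c=K[0]
b=cv2.medianBlur(im,5).astype(int).sum(2)
m=(b<185);m[:183]=0;m[232:]=0;m[:,:290]=0;m[:,345:]=0
n,l,st,ce=cv2.connectedComponentsWithStats(m.astype(np.uint8));i=1+st[1:,4].argmax();print(st[i],ce[i])
u,v=st[i,0]+st[i,2]/2,st[i,1]+st[i,3]/2
for u,v in [(u,v),(318,207)]:
  dm=np.median(d[int(v)-4:int(v)+5,int(u)-4:int(u)+5])
  ray=np.array([(u-c["cx"])/f,(v-c["cy"])/f,1]);k=np.linalg.norm(ray)
  print(u,v,dm,back("wrist",u,v,dm+15/k,K))
E
```

```text
[ 297  186   40   41 1302] [316.6344086 205.9124424]
317.0 206.5 294.83594 [626.69311366 152.46729486 128.89812231]
318 207 294.83594 [626.01164859 152.10106832 128.6842761 ]
```

Request:
play_rows:
  motion: [100,2,-1.6,-1.8,0,0,0,100,4,-3.2,-3.6,0,0,0,100,6,-4.9,-5.5,0,0,0,100,8,-6.5,-7.3,0,0,0,100,9,-7.3,-8.2,0,0,0]

```text
clock: 8.0
position: [629.3, 144.8, 128.1]
ee_rot: [0.834, -0.303, 0.434, 0.159]
contact_force: [0.5, 0.3, -0.3]
gripper_width: 85.3
```

```bash
python3 go.py 635.4 141 122 35 -40; python3 - <<'E'
from h import *
K=cam("wrist");f=K[1];c=K[0]
im,d=save("wrist","w4.png");np.save("pics/w4d.npy",d)
X=np.array(c["R"])@np.array([626,149,131])+c["t"];print("expected knob px",X[:2]/X[2]*f+[c["cx"],c["cy"]])
E
```

```text
q [ 0.62  0.46 -0.8   1.6  -0.92 -1.19] p [629.3 144.8 128.1] F [ 0.5  0.3 -0.3] t 8.0
shift cm [ 0.61 -0.38 -0.61] | 9 rot [ 0.1 -0.1  0. ] 0.1
expected knob px [321.38946817 295.47326866]
```

View pics/w4.png

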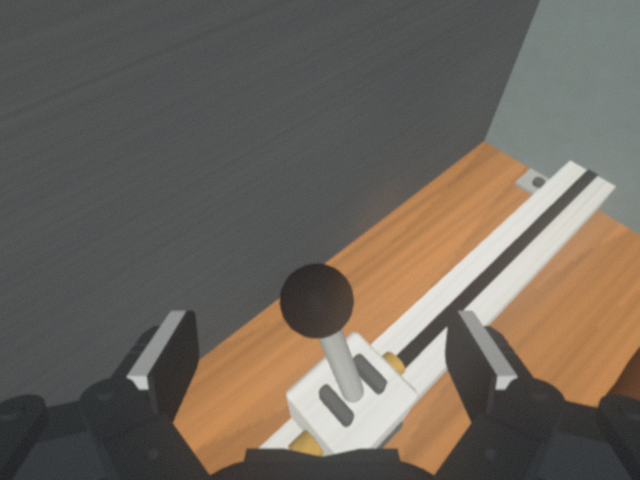

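Request:
play_rows:
  motion: [100,0.5,-0.3,-0.4,0,0,0,100,1.1,-0.6,-0.9,0,0,0,70,1.1,-0.6,-0.9,0,0,0,50,1.1,-0.6,-0.9,0,0,0,44,1.1,-0.6,-0.9,0,0,0]

```text
clock: 8.68
position: [639.7, 140.4, 119.8]
ee_rot: [0.834, -0.302, 0.434, 0.158]
contact_force: [-0.6, 0.4, 0.3]
gripper_width: 37.3
```

Request:
play_rows:
  motion: [42,0,0,0,0,0,0,40,0,0,0,0,0,0]

```text
clock: 8.93
position: [639.8, 140.1, 119.6]
ee_rot: [0.834, -0.302, 0.434, 0.158]
contact_force: [-1.1, -0.9, -0.2]
gripper_width: 34.4
```

```bash
python3 - <<'E'
from h import *
s=arm.read_state();print(s["position"],s["contact_force"],s["gripper_width"])
im,d=save("wrist","w5.png")
E
```

```text
[639.7554069  140.11557404 119.60390078] [-1.05954571 -0.93046684 -0.21329536] 34.420258968757246
```

View pics/w5.png

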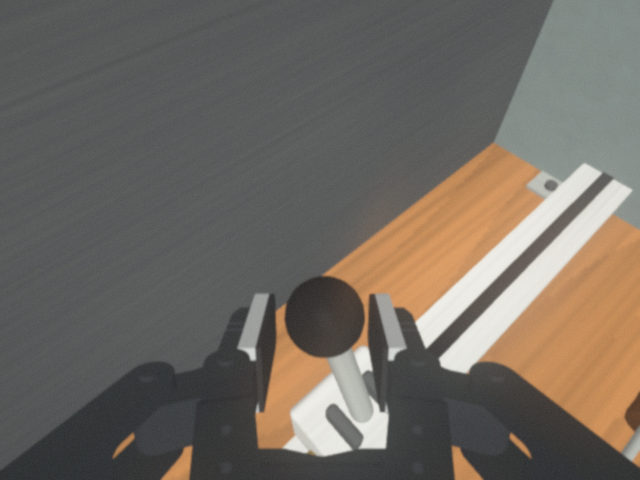

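Request:
play_rows:
  motion: [40,-0.5,0,0.1,0,0,0,40,-1,0,0.2,0,0,0]

```text
clock: 9.22
position: [629.7, 140.5, 121.7]
ee_rot: [0.834, -0.302, 0.434, 0.158]
contact_force: [1.0, 0.8, -0.1]
gripper_width: 34.1
```

Request:
play_rows:
  motion: [40,-0.5,0,0.1,0,0,0,40,-1,0,0.2,0,0,0]

```text
clock: 9.48
position: [619.2, 139.8, 123.5]
ee_rot: [0.834, -0.302, 0.434, 0.158]
contact_force: [0.5, -0.0, -1.1]
gripper_width: 34.6
```

```bash
python3 -c "
from h import *
save('wrist','w6.png')"
```

```text
(no output)
```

View pics/w6.png

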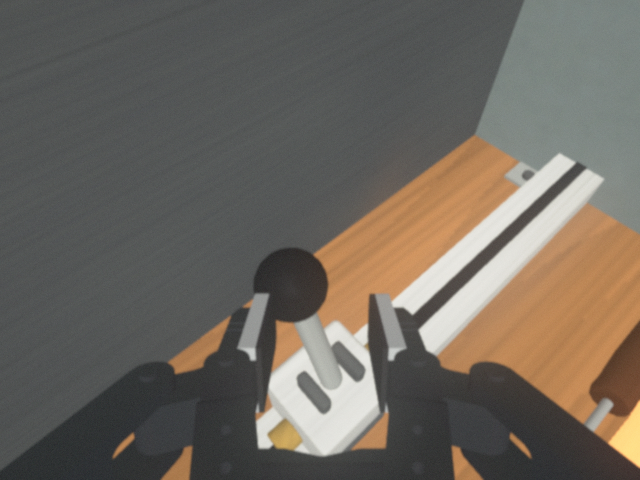

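```bash
python3 - <<'E'
from h import *
from kin import target
s=arm.read_state();K=cam("wrist");f=K[1];c=K[0];R=np.array(c["R"]);t=np.array(c["t"]);M=target(35,1,-40)
print(f,s["contact_force"],s["position"])
for b in (0,10,18.7,30): X=R@(s["position"]-b*M[:,2])+t;print(b,X[:2]/X[2]*f+[c["cx"],c["cy"]],X)
im,d=arm.get_image("wrist")
u,v=291,285
print("d",d[v-20:v+21:10,u-20:u+21:10])
dm=np.median(d[v-4:v+5,u-4:u+5]);ray=np.array([(u-c["cx"])/f,(v-c["cy"])/f,1]);k=np.linalg.norm(ray)
kn=back("wrist",u,v,dm+15/k,K);print("knob",kn,"tool frame rel",M.T@(kn-s["position"]))
for u,v in [(258,310),(258,330),(385,310),(395,330)]: 
    X=back("wrist",u,v,d[v,u],K);print("pad",d[v,u],X,M.T@(X-s["position"]))
E
```

```text
431.53018464044686 [-2.06361656 -0.10238542 -0.28110333] [618.72968888 139.72108759 123.50935288]
0 [324.09479157 287.49000917] [  1.05697137  24.41913066 180.48730253]
10 [324.19956328 298.58843881] [  1.04283007  27.53083929 170.98377321]
18.7 [324.3006701 309.2986485] [  1.03052713  30.2380258  162.71570271]
30 [324.4484167  324.94939329] [  1.01454745  33.75425655 151.97671458]
d [[161.70685 160.9801  161.21307 161.79794 165.77118]
 [160.26593 158.65555 159.0487  160.76674 161.68361]
 [159.53514 158.11588 158.84932 159.56801 160.81105]
 [151.01352 157.18237 159.30989 158.15541 160.53091]
 [146.21016 160.67676 159.10507 160.87619 163.16904]]
knob [625.27626519 151.66559381 130.19617112] tool frame rel [  3.95019449 -13.35808076  -6.01664943]
pad 141.36516 [613.47084528 172.68355231 153.50063558] [ 10.10390384 -21.87039342 -37.85833559]
pad 130.5415 [604.99949667 177.68673527 159.75106886] [  9.65716253 -20.25777601 -49.39364618]
pad 141.3115 [586.82912417 140.7393565  153.65947579] [ 10.3054805   19.7252485  -37.84738373]
pad 129.96066 [578.35371215 146.0746837  160.40643121] [ 10.14122338  21.08604058 -49.84492503]
```

Request:
play_rows:
  motion: [40,-1.2,1,1.1,0,0,0,100,-1.2,1.2,1.2,0,0,0,100,-1.2,1.4,1.2,0,0,0,100,0,1.7,1.3,0,0,0,100,0,1.7,1.3,0,0,0]

```text
clock: 10.2
position: [621.0, 157.1, 136.4]
ee_rot: [0.834, -0.302, 0.434, 0.158]
contact_force: [-0.0, -0.4, 0.0]
gripper_width: 85.3
```

```bash
cat > knob.py <<'E'
from h import *
from kin import Ro
import sys
u,v=int(sys.argv[2]),int(sys.argv[3]) if len(sys.argv)>2 else (0,0)
E
python3 go.py 647.3 133.3 110 35 -40; python3 -c "
from h import *
save('wrist','w7.png')"
```

```text
q [ 0.67  0.45 -0.8   1.54 -0.93 -1.17] p [621.  157.1 136.4] F [-0.  -0.4  0. ] t 10.2
shift cm [ 2.63 -2.38 -2.64] | 44 rot [ 0.1 -0.  -0.1] 0.1
```

View pics/w7.png

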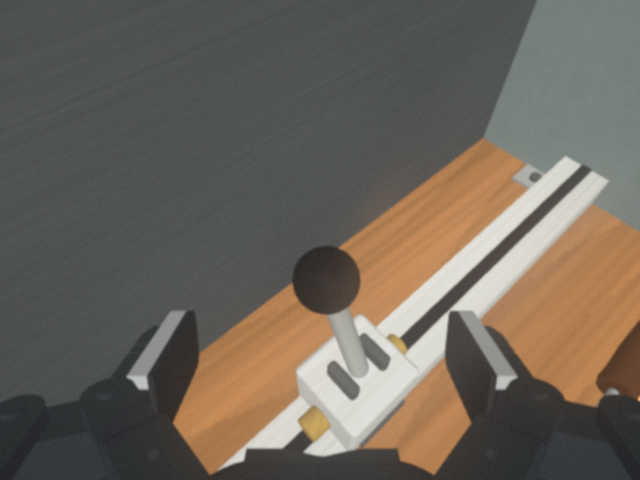

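Request:
play_rows:
  motion: [100,0.9,-0.8,-0.9,0,0,0,100,1.8,-1.6,-1.8,0,0,0,100,2.6,-2.4,-2.6,0,0,0,70,2.6,-2.4,-2.6,0,0,0,55,2.6,-2.4,-2.6,0,0,0]

```text
clock: 10.88
position: [645.7, 133.0, 110.6]
ee_rot: [0.834, -0.302, 0.434, 0.158]
contact_force: [-0.1, -0.2, 0.5]
gripper_width: 51.5
```

Request:
play_rows:
  motion: [44,0,0,0,0,0,0,40,0,0,0,0,0,0]

```text
clock: 11.12
position: [645.7, 133.5, 110.8]
ee_rot: [0.834, -0.302, 0.434, 0.158]
contact_force: [1.1, 0.4, -0.6]
gripper_width: 34.1
```

```bash
python3 - <<'E'
from h import *
s=arm.read_state();print(s["position"],s["contact_force"],s["gripper_width"])
im,d=save("wrist","w8.png")
E
```

```text
[645.71321109 133.50194079 110.82938129] [ 1.11005904  0.42434476 -0.64492938] 34.06988140039493
```

View pics/w8.png

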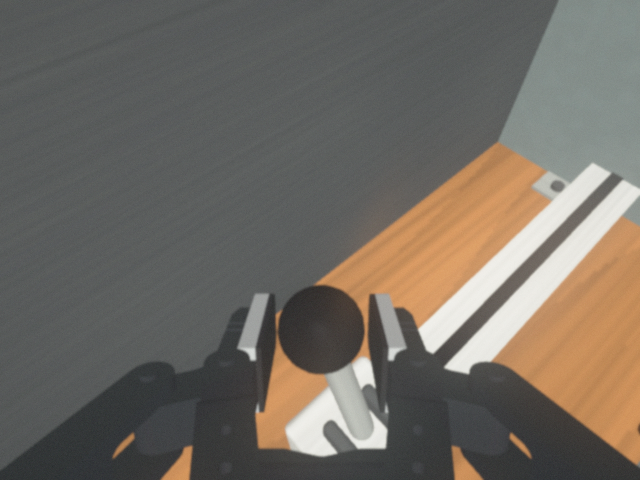

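Request:
play_rows:
  motion: [40,-0.5,0,0.1,0,0,0,40,-1,0,0.2,0,0,0]

```text
clock: 11.42
position: [636.9, 134.4, 113.8]
ee_rot: [0.834, -0.302, 0.435, 0.157]
contact_force: [6.5, 2.4, 0.1]
gripper_width: 34.3
```

Request:
play_rows:
  motion: [40,-0.5,0,0.1,0,0,0,40,-0.8,0,0.1,0,0,0]

```text
clock: 11.68
position: [629.5, 135.0, 115.9]
ee_rot: [0.833, -0.302, 0.436, 0.156]
contact_force: [5.4, 2.1, 1.9]
gripper_width: 34.5
```

```bash
python3 - <<'E'
from h import *
s=arm.read_state();print(s["position"],s["contact_force"],s["gripper_width"])
im,d=save("wrist","w9.png")
E
```

```text
[629.52690268 134.95340619 115.92366235] [5.40791421 2.05742173 1.9339913 ] 34.52582607532756
```

View pics/w9.png

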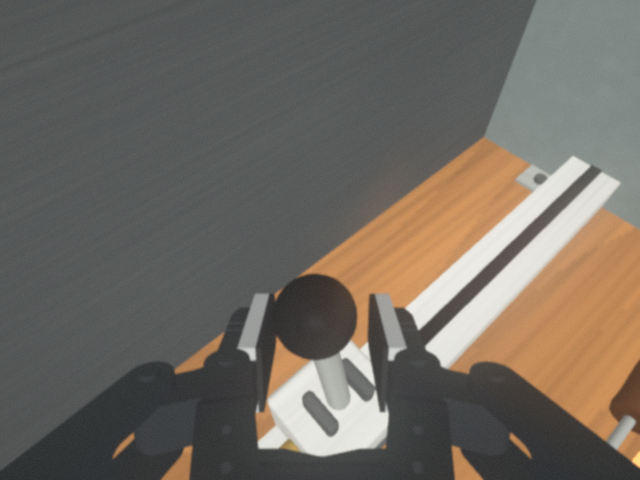

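Request:
play_rows:
  motion: [40,-0.6,-0.05,0,0,0,0,40,-1.2,-0.1,0,0,0,0,40,-1.8,-0.1,-0.1,0,0,0]

```text
clock: 12.1
position: [610.2, 133.4, 113.6]
ee_rot: [0.834, -0.302, 0.435, 0.157]
contact_force: [0.3, -0.2, -0.7]
gripper_width: 34.1
```

Request:
play_rows:
  motion: [40,-0.6,0,-0.1,0,0,0,40,-1.2,0,-0.2,0,0,0,40,-1.7,0,-0.3,0,0,0]

```text
clock: 12.48
position: [592.4, 131.8, 109.3]
ee_rot: [0.834, -0.302, 0.434, 0.158]
contact_force: [-0.0, 0.6, -0.0]
gripper_width: 34.5
```

```bash
python3 - <<'E'
from h import *
s=arm.read_state();print(s["position"],s["contact_force"],s["gripper_width"])
im,d=save("wrist","w10.png")
E
```

```text
[592.38824024 131.80865575 109.29930384] [-0.00917723  0.64131809 -0.04071155] 34.49404648070552
```

View pics/w10.png

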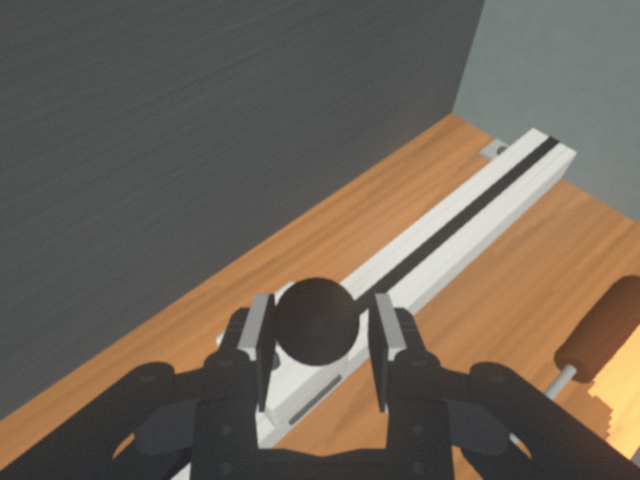

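Request:
play_rows:
  motion: [70,0,0,0,0,0,0,100,0,0,0,0,0,0,100,-0.9,0.8,0.9,0,0,0,100,-2,1.7,1.9,0,0,0,100,-3.5,3,3.2,0,0,0]

```text
clock: 13.15
position: [557.7, 161.8, 141.7]
ee_rot: [0.834, -0.302, 0.434, 0.159]
contact_force: [0.8, 0.4, 0.0]
gripper_width: 85.1
```

Request:
play_rows:
  motion: [100,-2,1.5,2,0,0,0,100,-4,3,4,0,0,0]

```text
clock: 13.4
position: [517.3, 192.3, 182.0]
ee_rot: [0.834, -0.302, 0.434, 0.158]
contact_force: [0.8, 0.6, -0.3]
gripper_width: 85.4
```

```bash
python3 - <<'E'
from h import *
s=arm.read_state();print(s["position"],s["contact_force"],s["gripper_width"],np.round(s["joints"],2))
im,d=save("wrist","w11.png")
E
```

```text
[517.2530135  192.29446412 182.02844196] [ 0.76124132  0.58662318 -0.34020997] 85.37894174038375 [ 0.96  0.32 -0.86  1.24 -1.04 -1.11]
```

View pics/w11.png

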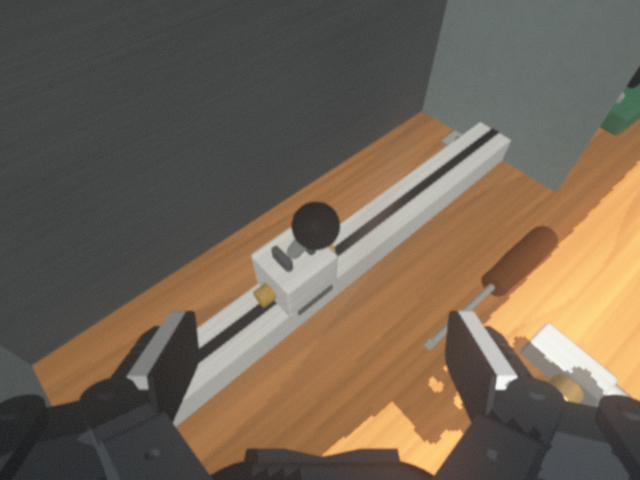

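```bash
python3 - <<'E'
from sim import *
q0=np.array([.96,.32,-.86,1.24,-1.04,-1.11])
for py in (60,70):
 for yw in (-20,-40,0):
  M=target(py,1,yw);print("==",py,yw)
  b=np.array([466,-338.5,84.])
  q=run(q0,[([430,190,300],target(55,1,-40),"up"),([430,-80,320],target(py,1,-40),"mid"),(b-120*M[:,2],M,"pre"),(b+8*M[:,2],M,"press")],n=8)
E
```

```text
== 60 -20
up [430 190 300] rot 20 q [ 1.12  0.   -0.61  0.64 -1.21 -0.56] margin 0.23 maxstep 0.08
mid [430 -80 320] rot 5 q [ 0.51 -0.25 -0.72  0.59 -0.99  0.05] margin 0.34 maxstep 0.11
pre [ 410. -318.  188.] rot 20 q [-0.35  0.   -0.66  0.   -0.38  1.57] margin 0.21 maxstep 0.31
   bad press 0.88 0.013 [-0.36  0.25 -0.64 -0.11 -0.16  1.68]
   bad press 1.0 0.02 [-0.37  0.29 -0.61 -0.18 -0.16  1.76]
press [ 470. -340.   77.] rot 0 q [-0.37  0.29 -0.61 -0.18 -0.16  1.76] margin 0.0 maxstep 0.08
== 60 -40
up [430 190 300] rot 20 q [ 1.12  0.   -0.61  0.64 -1.21 -0.56] margin 0.23 maxstep 0.08
mid [430 -80 320] rot 5 q [ 0.51 -0.25 -0.72  0.59 -0.99  0.05] margin 0.34 maxstep 0.11
pre [ 420. -300.  188.] rot 0 q [-0.3  -0.02 -0.94  0.89 -0.25  0.35] margin 0.09 maxstep 0.11
   bad press 0.25 0.023 [-0.4   0.05 -0.97  1.12 -0.16  0.19]
   bad press 0.38 0.048 [-0.4   0.09 -0.95  1.1  -0.16  0.21]
   bad press 0.5 0.072 [-0.4   0.13 -0.93  1.07 -0.16  0.24]
   bad press 0.62 0.095 [-0.4   0.17 -0.9   1.02 -0.16  0.28]
   bad press 0.75 0.116 [-0.38  0.21 -0.87  0.92 -0.16  0.37]
   bad
[... 1033 characters left out ...]
4 -1.21 -0.56] margin 0.23 maxstep 0.08
mid [430 -80 320] rot 15 q [ 0.42 -0.18 -0.54  0.36 -1.08  0.31] margin 0.42 maxstep 0.14
pre [ 435. -312.  197.] rot 0 q [-0.24  0.07 -0.6   0.27 -0.61  0.91] margin 0.45 maxstep 0.09
press [ 468. -340.   76.] rot 0 q [-0.33  0.3  -0.76  0.6  -0.22  0.64] margin 0.06 maxstep 0.1
== 70 0
up [430 190 300] rot 20 q [ 1.12  0.   -0.61  0.64 -1.21 -0.56] margin 0.23 maxstep 0.08
mid [430 -80 320] rot 15 q [ 0.42 -0.18 -0.54  0.36 -1.08  0.31] margin 0.42 maxstep 0.14
pre [ 425. -338.  197.] rot 40 q [-0.48  0.14 -0.34 -0.22 -0.8   2.18] margin 0.49 maxstep 0.26
press [ 469. -338.   76.] rot 0 q [-0.44  0.34 -0.4  -0.29 -0.54  2.24] margin 0.38 maxstep 0.03
```

```bash
python3 go.py 430 190 300 55 -40;  python3 - <<'E'
from h import *
d=arm.get_image("wrist")[1];K=cam("wrist");f=K[1];c=K[0];u,v=316,226
dm=np.median(d[v-4:v+5,u-4:u+5]);ray=np.array([(u-c["cx"])/f,(v-c["cy"])/f,1]);print("knob",back("wrist",u,v,dm+15/np.linalg.norm(ray),K))
E
```

```text
q [ 0.96  0.31 -0.86  1.23 -1.04 -1.11] p [517.  195.3 184.5] F [-2.7  2.2  1.7] t 13.45
shift cm [-8.7  -0.53 11.55] | 145 rot [12.7 15.5 -0.3] 20.0
knob [577.25059981 151.5089268  129.13171418]
```

Request:
play_rows:
  motion: [60,-3,0,2,2,3,0,40,-6,0,4,5,6,0,20,-8.7,-0.5,6.5,8,9.5,0,0,-8.7,-0.5,9,10.5,12.5,0,0,-8.7,-0.5,11.5,12.7,15.5,-0.3]

```text
clock: 14.12
position: [430.7, 186.2, 297.1]
ee_rot: [0.897, -0.326, 0.28, 0.105]
contact_force: [-0.5, 1.0, 0.2]
gripper_width: 0.2
```

```bash
python3 go.py 430 -80 320 70 -40
```

```text
q [ 1.12  0.01 -0.61  0.63 -1.21 -0.55] p [430.7 186.2 297.1] F [-0.5  1.   0.2] t 14.125
shift cm [ -0.07 -26.62   2.29] | 267 rot [ 9.8 11.2  0.1] 14.9
```

Request:
play_rows:
  motion: [0,0,-4,0.5,2,2.2,0,0,0,-9.5,1,4,4.5,0,0,0,-15.5,1.5,6,6.7,0,0,0,-21.5,2,8,9,0,0,0,-26.6,2.3,9.8,11.2,0]

```text
clock: 14.75
position: [430.0, -81.9, 319.8]
ee_rot: [0.925, -0.338, 0.164, 0.06]
contact_force: [1.0, 0.9, 0.2]
gripper_width: -0.3
```

```bash
python3 go.py 430 -325 200 70 -10
```

```text
q [ 0.41 -0.18 -0.54  0.36 -1.08  0.31] p [430.  -81.9 319.8] F [1.  0.9 0.2] t 14.75
shift cm [  0.   -24.31 -11.98] | 271 rot [ 0.   0.1 30.1] 30.1
```

Request:
play_rows:
  motion: [0,0,-4,0,0,0,6,0,0,-9,-2,0,0,12,0,0,-14.5,-5,0,0,18,0,0,-20,-8.5,0,0,24,0,0,-24.3,-12,0,0,30]

```text
clock: 15.38
position: [430.6, -283.9, 226.8]
ee_rot: [0.979, -0.106, 0.17, 0.018]
contact_force: [0.3, 0.9, 0.1]
gripper_width: -0.1
```

```bash
python3 go.py 466 -338.5 100 70 -10; python3 - <<'E'
from h import *
K=cam("wrist");f=K[1];c=K[0]
im,d=save("wrist","w12.png");hsv=cv2.cvtColor(im,cv2.COLOR_RGB2HSV)
for p in ([466,-338.5,84],[466,-438.5,92]):
  X=np.array(c["R"])@np.array(p)+c["t"];print("expected px",X[:2]/X[2]*f+[c["cx"],c["cy"]])
for q in arm.place_of("start_top","wrist")[:2]: print(q,planez("wrist",*q["uv"],84))
E
```

```text
q [-0.28  0.02 -0.45 -0.03 -0.75  1.66] p [ 430.6 -283.9  226.8] F [0.3 0.9 0.1] t 15.375
shift cm [  3.54  -5.46 -12.68] | 143 rot [-0.1 -0.3  2.4] 2.4
expected px [383.36855666 206.5738353 ]
expected px [517.81136135 176.62001605]
{'uv': [380.0, 205.9], 'confidence': 0.8} [ 464.28501384 -336.51149279   84.        ]
```

View pics/w12.png

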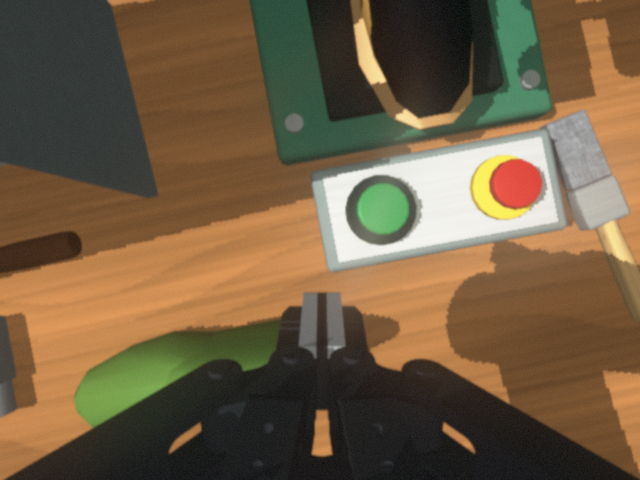

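Request:
play_rows:
  motion: [0,0.7,-1.2,-2,0,0,0,0,1.5,-2.5,-4,0,0,0,0,2.3,-3.8,-7,0,0,1,0,3,-5,-9.5,0,0,2,0,3.5,-5.4,-12,0,0,2.4]

```text
clock: 16.1
position: [466.7, -336.3, 107.2]
ee_rot: [0.981, -0.087, 0.171, 0.015]
contact_force: [0.3, -0.2, 0.4]
gripper_width: -0.3
```

```bash
python3 go.py 466 -338.5 84 70 -10; python3 - <<'E'
from h import *
save("wrist","w13.png");save("scene","s13.png")
E
```

```text
q [-0.39  0.27 -0.45 -0.14 -0.51  1.89] p [ 466.7 -336.3  107.2] F [ 0.3 -0.2  0.4] t 16.1
shift cm [-0.07 -0.22 -2.32] | 23 rot [-0.1 -0.3  0.1] 0.3
```

View pics/w13.png

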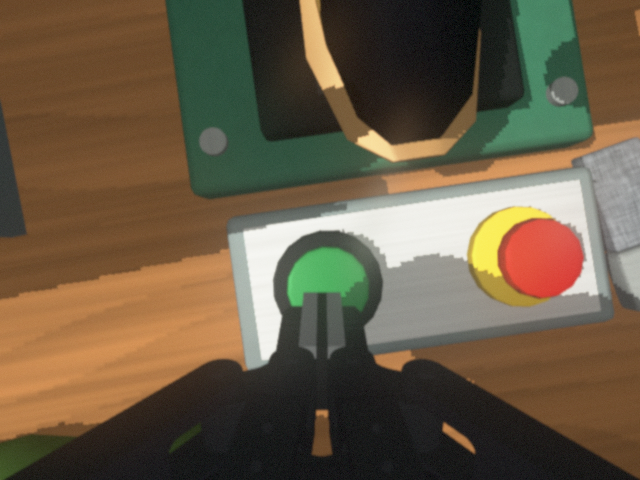

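Request:
play_rows:
  motion: [0,0,0,-0.9,0,0,0,0,0,-0.1,-1.8,0,0,0,0,0,-0.2,-2.5,0,0,0]

```text
clock: 16.58
position: [466.8, -337.3, 83.2]
ee_rot: [0.981, -0.086, 0.171, 0.015]
contact_force: [0.0, 0.4, -0.4]
gripper_width: 0.1
```

Request:
play_rows:
  motion: [0,0,0,-0.3,0,0,0,0,0,0,-0.5,0,0,0]

```text
clock: 16.82
position: [466.9, -337.4, 78.1]
ee_rot: [0.981, -0.086, 0.171, 0.015]
contact_force: [-0.3, -0.7, -0.1]
gripper_width: -0.1
```

Request:
play_rows:
  motion: [0,0,0,-0.2,0,0,0,0,0,0,-0.4,0,0,0]

```text
clock: 17.08
position: [466.9, -337.4, 74.1]
ee_rot: [0.981, -0.086, 0.171, 0.015]
contact_force: [0.4, 0.2, 0.1]
gripper_width: 0.0
```

```bash
python3 - <<'E'
from h import *
save("wrist","w14.png");im,d=save("scene","s14.png");cv2.imwrite("pics/s14z.png",cv2.resize(im[110:240,300:460,::-1],None,fx=4,fy=4,interpolation=2))
E
```

```text
(no output)
```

View pics/w14.png

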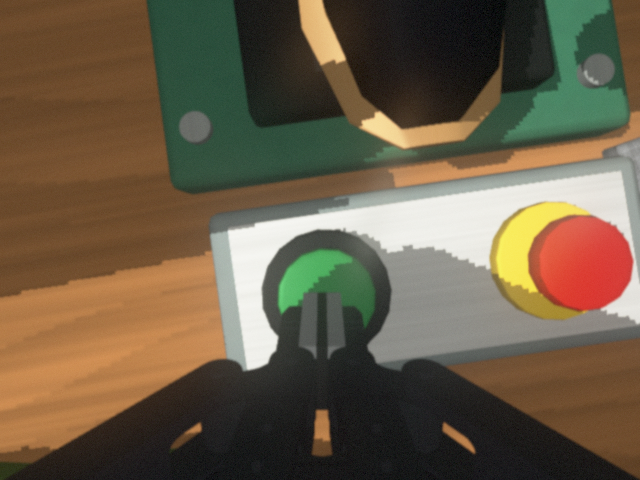

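View pics/s14z.png

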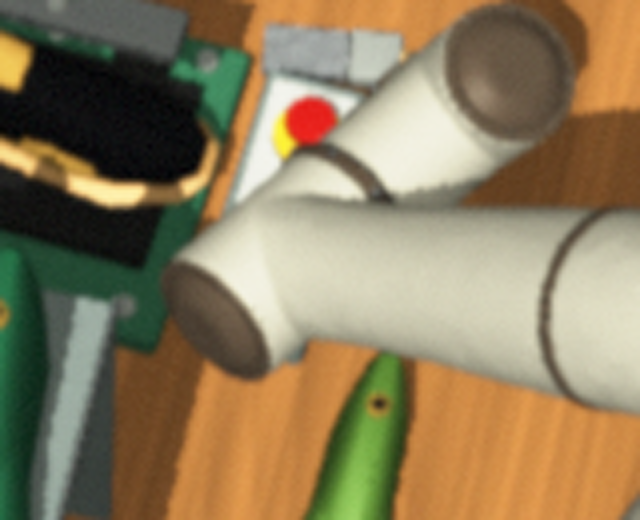

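```bash
python3 - <<'E'
from h import *
im,d=arm.get_image("wrist")
for u,v in [(312,297),(334,297),(312,305),(334,310),(320,270),(345,262)]: print(u,v,d[v,u],back("wrist",u,v,d[v,u]))
E
```

```text
312 297 149.18956 [ 468.48408457 -333.52925653  105.03836518]
334 297 150.58612 [ 466.98464512 -341.02867683  103.63400296]
312 305 144.50253 [ 466.42469586 -333.27464251  109.66895683]
334 310 140.82303 [ 464.09809878 -340.23926304  113.31727341]
320 270 170.89896 [ 475.78628955 -337.53269364   83.54126475]
345 262 170.64604 [ 477.20833503 -347.82054536   83.8808307 ]
```

Request:
play_rows:
  motion: [0,0.5,0,-0.4,0,0,0,0,0.6,0,-0.8,0,0,0]

```text
clock: 17.48
position: [473.3, -337.5, 65.9]
ee_rot: [0.981, -0.086, 0.171, 0.015]
contact_force: [-0.3, -0.3, 2.3]
gripper_width: 0.3
```

Request:
play_rows:
  motion: [0,0,0,-0.3,0,0,0,0,0,0,-0.5,0,0,0]

```text
clock: 17.73
position: [473.3, -337.6, 61.4]
ee_rot: [0.981, -0.086, 0.171, 0.015]
contact_force: [-1.1, 1.0, 4.2]
gripper_width: 0.0
```

Request:
play_rows:
  motion: [0,0,0,-0.2,0,0,0,0,0,0,-0.3,0,0,0]

```text
clock: 17.98
position: [473.3, -337.6, 58.6]
ee_rot: [0.981, -0.086, 0.171, 0.015]
contact_force: [-0.7, 1.9, 6.0]
gripper_width: 0.1
```

Request:
play_rows:
  motion: [0,0,0,-0.1,0,0,0,0,0,0,-0.2,0,0,0]

```text
clock: 18.23
position: [473.5, -337.7, 58.2]
ee_rot: [0.981, -0.085, 0.172, 0.015]
contact_force: [-5.8, 5.1, 19.4]
gripper_width: -0.1
```

Bottomed out (force jumps to 19 N at the stop). Release.

Request:
play_rows:
  motion: [0,0,0,0.4,0,0,0,0,0,0,1.5,0,0,0,0,-1,0,4,0,0,0,0,-3,0.5,8,0,0,0,0,-5,1,13,0,0,0]

```text
clock: 18.85
position: [420.9, -326.6, 185.6]
ee_rot: [0.982, -0.086, 0.169, 0.014]
contact_force: [0.7, -0.0, 0.4]
gripper_width: 0.3
```

Request:
play_rows:
  motion: [0,-1,4,3,0,0,0,0,-2,9,5,0,0,0,0,-2,14,7,0,0,0,0,-2,18,8,0,0,0,0,-2,20,8,0,0,0]

```text
clock: 19.48
position: [402.1, -125.9, 266.7]
ee_rot: [0.981, -0.085, 0.171, 0.014]
contact_force: [0.8, -0.4, 0.1]
gripper_width: -0.3
```

```bash
python3 - <<'E'
from h import *
s=arm.read_state();print(s["clock"],s["position"],s["contact_force"])
im,d=save("top","t15.png")
im2,d2=save("scene","s15.png")
for n,dd in (("top",d),("scene",d2)):
    for t in ["start_top","edge_iron_grip","shoe_mid","last_mid","hammer_grip","cement_mid","wax_mid","glue_brush_grip"]:
        for q in arm.place_of(t,n)[:1]: print(n,t,np.round(q["uv"]),round(q["confidence"],2))
E
```

```text
19.475 [ 402.10752625 -125.92949078  266.71913324] [ 0.84766777 -0.38196717  0.11955277]
top start_top [410. 273.] 0.68
top edge_iron_grip [307. 264.] 0.81
top shoe_mid [159. 293.] 0.85
top last_mid [350. 303.] 0.85
top hammer_grip [269. 289.] 0.93
top cement_mid [159. 228.] 0.82
top wax_mid [215. 269.] 0.84
top glue_brush_grip [474. 303.] 0.68
scene start_top [372. 170.] 0.73
scene edge_iron_grip [328. 284.] 0.68
scene shoe_mid [316. 466.] 0.97
scene last_mid [388. 244.] 0.56
scene hammer_grip [346. 330.] 0.71
scene cement_mid [235. 440.] 0.74
scene wax_mid [307. 386.] 0.68
scene glue_brush_grip [409. 122.] 0.71
```

View pics/t15.png

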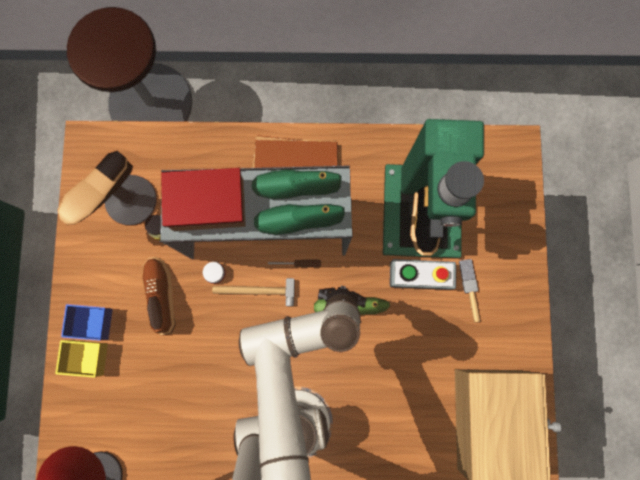

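View pics/s15.png

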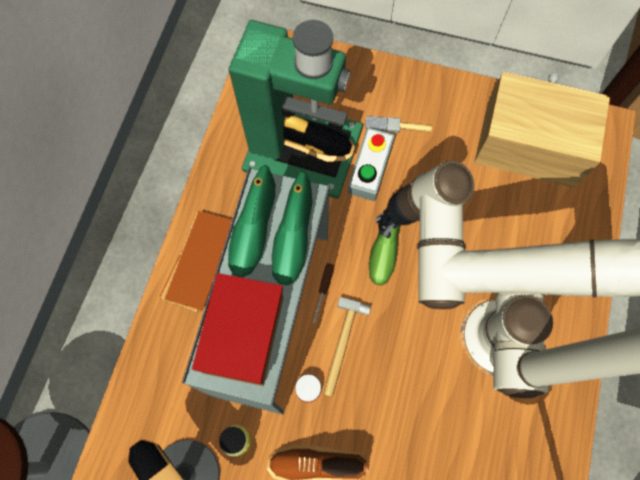

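```bash
python3 -c "
from bench import arm
arm.job_done();print(arm.read_state()['clock'])"
```

```text
the job is handed in; nothing more can be done
the job is handed in; nothing more can be done
```

The air is on, the start button has been pressed fully and let go, and I handed the job in at about 20 s of the 64 s allowed.

- **Lever:** it turned out to be visible to the wrist camera from in front of the shelf, so I located it by sight rather than by feel. It leaned back (off), with the knob at about (626, 150, 130) mm. My first pull slipped past the knob without moving it, because the fingertips end short of the given TCP. I reseated the open fingers around the knob and drew it forward; the force readings showed no more than about 7 N. After I let go, the camera measured the knob at about (577, 151, 129) mm, about where it should be with the air on.
- **Start button:** pressed after the lever, at about (466, -338) mm. The force rose from about 2 N to 6 N over roughly 8 mm of travel, then jumped to about 20 N at the stop, so it went fully down. The fingers also met the button about 17 mm lower than the TCP reading suggested. I then lifted clear.
- **Last checks:** the top and scene pictures show the button and all the loose items where they were at the start, to within a few pixels. The arm stands clear above the green last with no contact force. I did not look at the lever again after pressing the button, and I judged the button's return only from the pictures.

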